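# Pushing the plug out of a lock with a plug follower

## Robot

A 7-joint arm with a two-finger parallel gripper is mounted at the origin on the work surface. World frame = base frame: x ahead of the robot, y to its left, z up, the work surface at z = 0. Lengths are in m, angles in degrees, forces in N, time in s.
With the tool pointing down it reaches from about 0.425 to 0.875 m from the base axis. Payload 9.9 kg.
Tool frame: the origin (TCP) lies midway between the tips of the shut fingers; the grasp point (between the pads) lies 19 mm behind it; x points along the fingers, y is the direction in which the jaws open and shut, and the axes are right-handed (so a half turn about x gives the same grasp; the last joint's range is limited). The gripper opens to 85 mm and grips with 20 to 120 N. Pads are 22 mm wide; open, the fingers measure 114 mm over their backs; the gripper's body (76 mm by 85 mm) begins 54 mm behind the grasp point. The pads swing forward as they close: fully open they stand 13 mm farther back than shut.
Start: joints at [59.599, 32.985, 1.427, 82.34, -0.859, 64.687, -3.237], TCP at [0.292, -0.609, 0.231] pointing down, gripper open.
Joint ranges: [-157.87, 157.87], [-19.46, 123.44], [-87.15, 90], [11.01, 140.99], [-62.26, 242.26], [9.8, 113.94], [-161.44, 161.44]. Speed limits (degrees/s): [127.2, 127.2, 172.46, 172.46, 180, 180, 180].

## Interface

Orientations are given as a 3x3 rotation matrix whose columns are the frame's x, y, z axes.
In Python, from workcell import status, optics, env gives the robot as it stands.
- The arm moves only by the shell command python3 -m pendant 'ROWS'. ROWS is text: rows parted by semicolons, each of 7 numbers parted by spaces: the shift along the tool's x, y, z in mm, then the turn, a rotation vector about the tool's x, y, z in rad, then the finger opening in mm, from 0 to 85.4. In form: dx dy dz ax ay az hand; .... A call has 1 to 5 rows; each row shifts and turns the pose as measured when the row begins, along the tool's axes as they then stand; what a row does not reach is not made up. A row lasts 1/8 s, in which the tool goes at most 62.5 mm and 10.7 degrees, less where a joint would pass 70% of its speed; a pose out of reach is approached as far as the arm can. A call with a gripper value outside its range is refused whole. The fingers move at their own pace and stop on an object; the grip force is fixed at half the most. Time passes only in rows, so rows that do not move let the fingers close. It gives the time, the measured TCP pose, the force and the opening at its end, in the units of the state.
- status.sense(): the state, without advancing time (a new reading comes with each control period).
- optics.snapshot(name): name is "side" or "top"; returns the picture (400x640x3 uint8, blue, green, red); there is no depth.
- optics.camera_params(name): a dict with "camera_matrix" (3x3 intrinsics, pixels), "world_from_camera" (4x4, takes a point from camera to world coordinates). Camera axes: x right, y down, z forward; pixel columns grow to the right and rows downward; lengths in m; the calibration is good to about 2 mm. A picture is of the moment at which its call begins. camera_params takes no time and is no camera call.
- env.close_job(): hands the job in, once; it reports no verdict.
The state is a dict: "time_s": time; "joint_positions": joint angles; "qd": joint speeds; "joint_torque": joint torques, N m; "ee_pos": TCP position; "tool_rot": TCP orientation; "wrist_force": force on the tool from outside, world axes, zero at the start; "wrist_torque": the same for the moment, N m; "opening": opening from 0.0 (shut) to 1.0 (fully open).
Only numpy, scipy, OpenCV 4.12 (cv2) and the standard library are available. Lean on these libraries where they do the work, as an engineer would, in place of code of your own. Each camera call takes 0.05 s, during which the arm holds its last target. There are 200 camera calls.

## Task

Take this lock apart without losing its pins: draw the thicker of the two plug followers out of the tool block, lay it gently on the mat, and take it again so that you can hold it level. Push it nose first into the back of the lock in the vise and drive the plug, key and all, right out of the front onto the jaws, keeping the nose close up behind the plug all the way, and leave the follower in the lock with its nose at or just past the front. Then gently lay the plug with its key in the parts tray, and leave the other tools, the oil can and the padlock where they are.

Things in the scene. Friction and masses are not known exactly. Their poses are not given: they have to be found in the camera images.
- tool_block: Wooden block, 210 x 55 x 85 mm high, fixed. Origin: centre of its underside; x along its length. Three upright round sockets, 17 mm across, 70 mm deep (floors 15 mm above the bench), in a row at x = -70, 0, +70 mm; the two followers and the screwdriver stand in them, in any order.
- follower: The thicker plug follower, aluminium, 160 mm long, about 75 g: round 13 mm rod, 95 mm long, whose last 6 mm taper to a flat 8 mm tip, then an octagonal handle 16 mm across flats. Origin: centre of the tip's face; z from tip to handle. Starts upright, tip down on a socket's floor, 2 mm play all round. It balances about 90 mm from the tip; its flats keep it from rolling.
- follower_grip (a point): Middle of the thick follower's octagonal handle (65 mm long), on its axis, 127.5 mm from the tip.
- follower_end (a point): End of the thick follower's handle, on its axis, 160 mm from the tip.
- thin_follower: The thinner plug follower, same make and length: 7 mm nose, 9 mm handle. Origin at its tip, z towards the handle. Stands in the block and stays there.
- screwdriver: Screwdriver, 170 mm long, 8 mm blade rod, 25 mm red and black handle. Origin at its tip, z towards the handle. Stands blade down in the block and stays there.
- mat: Black rubber bench mat, 260 x 210 x 3 mm thick, fixed flat on the bench. Origin: centre of its underside; x along the 260 mm.
- vise: Grey machine vise, bolted down. Origin: on the bench below the middle of its jaws; y along the jaws (100 mm, -50 to +50), x across them. Level jaw tops 62 mm above the bench, with a straight 10 mm gap between them along y at x = 0; each jaw is about 45 mm thick. Screw and cross handle on the -x side, below the jaw tops. A brass lock stands clamped in the gap at the +y end.
- bore_back (a point): Centre of the back mouth of the lock's bore, where the follower goes in, towards -y; axes as the vise. The lock is a level brass tube along y, 18 mm across, 33 mm long, on a 10 mm leg in the jaw gap; bore 14.4 mm, axis 69.5 mm above the bench. This mouth is 2 mm inside the jaws' +y end.
- bore_front (a point): Centre of the bore's front mouth, where the plug comes out, 33 mm from the back mouth towards -y. Axes as the vise.
- jaw_top (a point): Middle of the clear stretch of jaw tops in front of the lock (65 mm long), over the gap, 62 mm above the bench. A plug pushed out of the lock drops 3 mm and comes to lie along the gap here, its axis about 66 mm above the bench. Axes as the vise.
- plug: The lock's plug: brass cylinder, 13 mm across, 32 mm long, with a steel key in its front (round level bow 25 mm across, 2.6 mm thick); 61 mm long with key, 45 g. Starts in the bore, back face 2 mm inside the back mouth, bow sticking out of the front; slides freely, its clip is off. Origin: centre of its back face; -y towards the key.
- plug_mid (a point): Middle of the brass plug, on its axis, 16 mm in front of its back face.
- tray: Steel parts tray, fixed, 160 x 130 mm, rim 12 mm high, 3 mm wall and 5 mm floor with a grey liner. Origin: centre of its underside; x along the 160 mm.
- oil_can: Metal oil can, 48 mm diameter, 120 mm high, standing on the bench. Origin: centre of its underside.
- padlock: Brass padlock, 34 x 48 x 20 mm with a steel shackle, lying flat. Origin: under the middle of its body.
Things that resemble listed ones, but are neither listed nor needed, are in the scene too. What is shaped like the follower but blue is not meant.

How it is judged:
By the outcome, as a careful person would: the job done as asked, in the order asked, and still so for the second after the job is handed in, with the robot touching nothing.
It also fails if it takes over 64 s, if anything falls off the work surface, if the arm or the gripper's body presses on something with over 40 N, if the wrist force passes 120 N, or if a joint passes its speed limit or range.

## Working session

There is one attempt and no reset: what is moved stays moved. The work goes in short steps, Python scripts to look and compute and a shell command to move; the robot and the scene stay as the last step left them, time stands still between calls to the robot, and variables do not carry over. Pictures are saved under pics/ and viewed, about 8 in all and at most 12, crops included, and the job is handed in when it is done.

```bash
mkdir -p pics; cat > h.py <<'E'
import numpy as np, cv2
from workcell import status, optics, env
def cam(n):
    p=optics.camera_params(n); return np.array(p["camera_matrix"]),np.array(p["world_from_camera"])
def ray(n,u,v):
    K,T=cam(n); d=T[:3,:3]@np.linalg.solve(K,[u,v,1.]); return T[:3,3],d
def plane(n,u,v,z):
    o,d=ray(n,u,v); return o+d*(z-o[2])/d[2]
def proj(n,P):
    K,T=cam(n); c=T[:3,:3].T@(np.array(P)-T[:3,3]); q=K@c; return q[:2]/q[2]
def tri(a,b):
    (o1,d1),(o2,d2)=ray("top",*a),ray("side",*b)
    A=np.stack([d1,-d2],1); s=np.linalg.lstsq(A,o2-o1,rcond=None)[0]
    p,q=o1+s[0]*d1,o2+s[1]*d2; return (p+q)/2,np.linalg.norm(p-q)
def snap(n,f,crop=None,k=1):
    im=optics.snapshot(n); cv2.imwrite("pics/full_"+f,im)
    if crop: im=im[crop[1]:crop[3],crop[0]:crop[2]]
    cv2.imwrite("pics/"+f,cv2.resize(im,None,fx=k,fy=k,interpolation=cv2.INTER_CUBIC)); return im
E
python3 - <<'E'
from h import *
np.set_printoptions(precision=3,suppress=True)
snap("top","t1.png",k=1.25);snap("side","s1.png",k=1.25)
for n in("top","side"):
    K,T=cam(n);print(K,T)
print(status.sense())
E
```

```text
[[452.501   0.    314.8  ]
 [  0.    452.501 200.639]
 [  0.      0.      1.   ]] [[ 0.001 -0.994  0.111  0.459]
 [-1.     0.001  0.017 -0.016]
 [-0.017 -0.111 -0.994  1.309]
 [ 0.     0.     0.     1.   ]]
[[455.709   0.    320.233]
 [  0.    455.709 192.867]
 [  0.      0.      1.   ]] [[-0.955 -0.171  0.241  0.347]
 [-0.295  0.603 -0.741  0.798]
 [-0.019 -0.779 -0.627  0.817]
 [ 0.     0.     0.     1.   ]]
{'time_s': 0.1, 'joint_positions': array([59.597, 33.026,  1.424, 82.381, -0.858, 64.689, -3.237]), 'qd': array([ 0.078, -0.117,  0.038, -0.053, -0.001,  0.042,  0.006]), 'joint_torque': array([  0.006, -76.73 ,   2.257, -28.661,   0.016,   0.009,   0.   ]), 'ee_pos': array([ 0.291, -0.608,  0.231]), 'tool_rot': array([[-0.001,  0.432, -0.902],
       [ 0.001, -0.902, -0.432],
       [-1.   , -0.001,  0.   ]]), 'wrist_force': array([-0.823, -0.298,  0.266]), 'wrist_torque': array([-0.066,  0.022,  0.059]), 'opening': 0.9993779180130786}
```

View pics/t1.png

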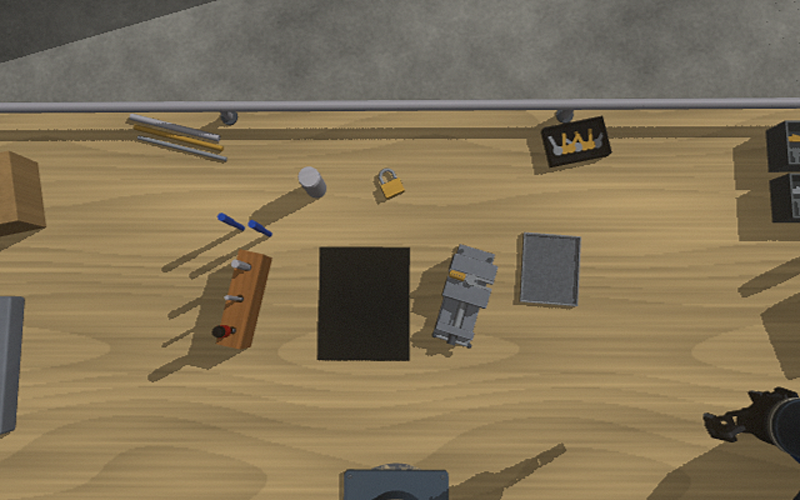

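View pics/s1.png

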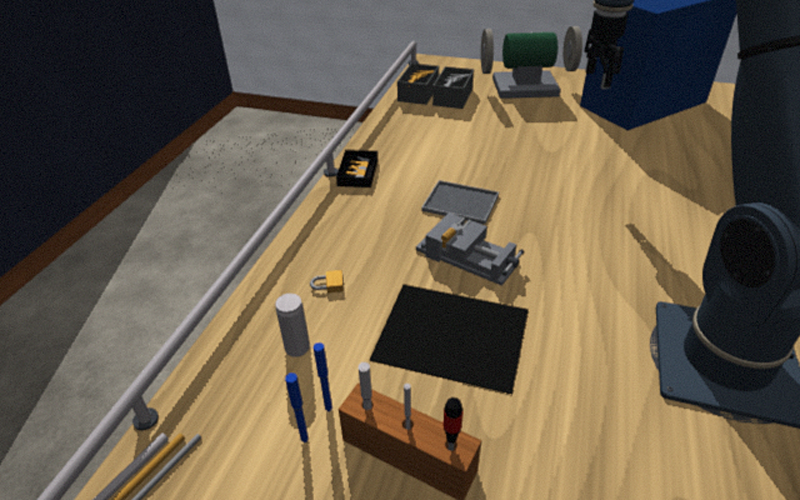

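Candidates for the thick follower, in shown pixels at 1.25×:
- Top view: thick grey handle at (240,265), thinner grey at (233,298), red/black screwdriver at (222,331), two blue decoys at (230,221) and (259,229), loose rods at (175,138).
- Side view: the thick one is at (365,375) and the thin one at (407,400).

I choose the thick grey one, at top (240,265), and check it in a close crop along with the vise.

```bash
python3 - <<'E'
from h import *
t=cv2.imread("pics/full_t1.png");s=cv2.imread("pics/full_s1.png")
def c(im,x,y,w,h,k): return cv2.resize(im[y:y+h,x:x+w],None,fx=k,fy=k,interpolation=cv2.INTER_CUBIC)
a=np.hstack([c(t,165,195,60,90,4*5//6*1.0) if 0 else cv2.resize(t[195:285,160:220],(240,360),interpolation=cv2.INTER_CUBIC),
 cv2.resize(t[190:280,340:400],(240,360),interpolation=cv2.INTER_CUBIC), cv2.resize(s[280:370,260:335],(300,360),interpolation=cv2.INTER_CUBIC)])
b=np.hstack([cv2.resize(s[165:227,325:425],(387,240),interpolation=cv2.INTER_CUBIC),cv2.resize(t[180:250,405:470],(223,240),interpolation=cv2.INTER_CUBIC)])
b=np.hstack([b,np.zeros((240,780-b.shape[1],3),np.uint8)])
cv2.imwrite("pics/c1.png",np.vstack([a,b]))
E
```

```text
(no output)
```

View pics/c1.png

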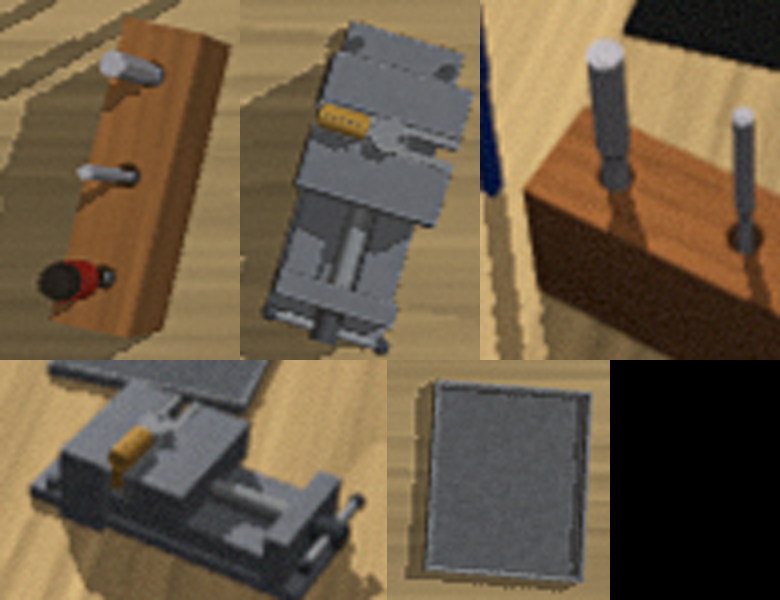

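Crop: the thick grey follower (upper left, end at top px ≈(188.7,210.7)) is clearly thicker than the neighbouring thin one, and both blue ones are excluded. The brass lock is at top px ≈(366,220), with its back towards +y (left in the picture).

```bash
python3 - <<'E'
from h import *
np.set_printoptions(precision=4,suppress=True)
t=cv2.imread("pics/full_t1.png");s=cv2.imread("pics/full_s1.png")
print("foll top end",tri((188.7,210.7),(291.2,292.5)), "at z.175", plane("top",188.7,210.7,.175)[:2],plane("side",291.2,292.5,.175)[:2])
print("thin end", plane("top",160+82/4,195+173/4,.175)[:2],plane("side",260+263/4,280+115/4,.175)[:2])
print("sockets .085",plane("top",160+152/4,195+76/4,.085)[:2],plane("top",160+128/4,195+176/4,.085)[:2],plane("top",160+107/4,195+276/4,.085)[:2], plane("side",260+135/4,280+178/4,.085)[:2],plane("side",260+264/4,280+239/4,.085)[:2])
hsv=cv2.cvtColor(t,cv2.COLOR_BGR2HSV)
m=cv2.inRange(hsv,(14,150,90),(32,255,255)); 
ys,xs=np.nonzero(m[205:235,350:385]); P=np.array([plane("top",x+350,y+205,.0695)[:2] for x,y in zip(xs,ys)])
c=P.mean(0);w,V=np.linalg.eigh(np.cov(P.T));d=V[:,1]*np.sign(V[1,1]);pr=(P-c)@d
print("lock",len(P),c,"dir",d,np.degrees(np.arctan2(d[1],d[0])),pr.min(),pr.max(),np.sqrt(12*w))
hs=cv2.cvtColor(s,cv2.COLOR_BGR2HSV);m2=cv2.inRange(hs,(14,150,60),(32,255,255))
ys,xs=np.nonzero(m2[175:205,345:372]);print("side brass",len(xs),xs.min()+345,xs.max()+345,ys.min()+175,ys.max()+175)
g=cv2.cvtColor(t,cv2.COLOR_BGR2GRAY)[185:285,335:405]
L=cv2.createLineSegmentDetector().detect(cv2.resize(g,None,fx=4,fy=4,interpolation=cv2.INTER_CUBIC))[0][:,0]
for l in L:
    if np.hypot(l[2]-l[0],l[3]-l[1])>60:
        q=l/4+[335,185]*2; a,b=plane("top",q[0],q[1],.062)[:2],plane("top",q[2],q[3],.062)[:2]
        print(q,a,b,"ang",np.degrees(np.arctan2(*(b-a)[::-1]))%180)
# tray, mat
for n,(x0,y0,x1,y1),z in(("tray",(412,182,468,250),.012),("mat",(250,195,332,292),.003)):
    sub=hsv[y0:y1,x0:x1]; mm=((sub[...,1]<70) if n=="tray" else (sub[...,2]<60)).astype(np.uint8)
    k=max(cv2.findContours(mm,0,2)[0],key=cv2.contourArea);r=cv2.boxPoints(cv2.minAreaRect(k))+[x0,y0]
    W=np.array([plane("top",*p,z)[:2] for p in r]);print(n,W.mean(0),W.tolist())
E
```

```text
foll top end (array([0.5603, 0.3224, 0.1753]), np.float64(7.11887357884635e-05)) at z.175 [0.5603 0.3225] [0.5604 0.3222]
thin end [0.4909 0.341 ] [0.4918 0.3384]
sockets .085 [0.5593 0.3236] [0.4914 0.3379] [0.4242 0.35  ] [0.5598 0.3255] [0.492  0.3397]
lock 53 [ 0.5448 -0.1339] dir [0.3226 0.9465] 71.17924407325529 -0.01584455923671953 0.01690345258514376 [0.0151 0.0339]
side brass 69 354 363 183 197
[362.3991 238.4101 378.5058 243.2609] [ 0.4937 -0.1251] [ 0.4805 -0.169 ] ang 73.22466375485025
[367.8889 245.9795 363.5203 260.9814] [ 0.4731 -0.1399] [ 0.4323 -0.1275] ang 163.07575471373525
tray [ 0.5628 -0.3526] [[0.48541629183539764, -0.27974377684807317], [0.6479333136311513, -0.29290017126457046], [0.639953273443534, -0.42643847810978475], [0.4779324983726712, -0.41149734626547896]]
mat [0.4848 0.0759] [[0.3568746779560995, 0.18063687130708647], [0.6167806941206363, 0.1795477916366654], [0.6123562011806214, -0.031107288406725848], [0.3533320928792608, -0.025435604268099578]]
```

```bash
cat >> h.py <<'E'
from scipy.spatial.transform import Rotation as Ro
N=np.array([.19,.98,0])/np.hypot(.19,.98)
def rot(x,y):
    x=np.array(x,float)/np.linalg.norm(x); y=np.array(y,float); y-=x*(x@y); y/=np.linalg.norm(y)
    return np.stack([x,y,np.cross(x,y)],1)
def plan(p,R,hand,n=None,mm=50,rad=.17):
    """print suggested rows (tool mm / rad) from the measured pose to p,R"""
    s=status.sense(); p0,R0=np.array(s["ee_pos"]),Ro.from_matrix(s["tool_rot"])
    rv=(R0.inv()*Ro.from_matrix(R)).as_rotvec(); d=np.array(p)-p0
    n=n or int(max(np.ceil(np.linalg.norm(d)*1e3/mm),np.ceil(np.linalg.norm(rv)/rad),1))
    print("t",round(s["time_s"],2),"at",p0.round(4),"F",np.round(s["wrist_force"],1),"op",round(s["opening"],3),"q",np.round(s["joint_positions"]),"n",n)
    out=[]
    for i in range(n):
        Ri=R0*Ro.from_rotvec(rv*i/n)
        out.append(" ".join(f"{v:.1f}" for v in Ri.inv().apply(d/n)*1e3)+" "+" ".join(f"{v:.3f}" for v in rv/n)+f" {hand}")
    for i in range(0,n,5): print("; ".join(out[i:i+5]))
E
python3 - <<'E'
from h import *
plan([.45,.08,.36],rot([0,0,-1],[.98,-.19,0]),50)
E
```

```text
t 0.1 at [ 0.2915 -0.6084  0.2306] F [-0.8 -0.3  0.3] op 0.999 q [60. 33.  1. 82. -1. 65. -3.] n 15
-8.6 -36.8 -29.4 -0.062 -0.000 0.000 50; -8.6 -34.9 -31.6 -0.062 -0.000 0.000 50; -8.6 -32.9 -33.7 -0.062 -0.000 0.000 50; -8.6 -30.7 -35.7 -0.062 -0.000 0.000 50; -8.6 -28.5 -37.5 -0.062 -0.000 0.000 50
-8.6 -26.1 -39.2 -0.062 -0.000 0.000 50; -8.6 -23.6 -40.8 -0.062 -0.000 0.000 50; -8.6 -21.0 -42.1 -0.062 -0.000 0.000 50; -8.6 -18.4 -43.4 -0.062 -0.000 0.000 50; -8.6 -15.6 -44.4 -0.062 -0.000 0.000 50
-8.6 -12.8 -45.3 -0.062 -0.000 0.000 50; -8.6 -10.0 -46.0 -0.062 -0.000 0.000 50; -8.6 -7.1 -46.6 -0.062 -0.000 0.000 50; -8.6 -4.2 -46.9 -0.062 -0.000 0.000 50; -8.6 -1.3 -47.1 -0.062 -0.000 0.000 50
```

```bash
python3 -m pendant '-9 -37 -29 -0.062 0 0 50; -9 -35 -32 -0.062 0 0 50; -9 -33 -34 -0.062 0 0 50; -9 -31 -36 -0.062 0 0 50; -9 -28 -37 -0.062 0 0 50'
python3 -m pendant '-9 -26 -39 -0.062 0 0 50; -9 -24 -41 -0.062 0 0 50; -9 -21 -42 -0.062 0 0 50; -9 -18 -43 -0.062 0 0 50; -9 -16 -44 -0.062 0 0 50'
python3 -m pendant '-9 -13 -45 -0.062 0 0 50; -9 -10 -46 -0.062 0 0 50; -9 -7 -46 -0.062 0 0 50; -9 -4 -47 -0.062 0 0 50; -9 -1 -47 -0.062 0 0 50'
python3 - <<'E'
from h import *
p=np.array([.56,.3235,.20])-N*.11
plan(p,rot([.19*.94,.98*.94,-.34],[.98,-.19,0]),50)
E
```

```text
time_s: 0.72
ee_pos: [0.3429, -0.3739, 0.2733]
tool_rot: [[-0.005, 0.69, -0.724], [0.005, -0.724, -0.69], [-1.0, -0.007, 0.0]]
wrist_force: [1.0, 0.5, 0.9]
opening: 0.587
time_s: 1.35
ee_pos: [0.3934, -0.1366, 0.32]
tool_rot: [[-0.006, 0.883, -0.469], [0.005, -0.469, -0.883], [-1.0, -0.008, -0.001]]
wrist_force: [0.3, 0.2, -0.4]
opening: 0.586
time_s: 1.98
ee_pos: [0.4421, 0.0999, 0.3669]
tool_rot: [[-0.006, 0.986, -0.168], [0.004, -0.168, -0.986], [-1.0, -0.007, -0.002]]
wrist_force: [-0.0, 0.1, -0.0]
opening: 0.582
t 1.98 at [0.4421 0.0999 0.3669] F [-0.   0.1 -0. ] op 0.582 q [  8.   9. -31.  99.   5.  73. -34.] n 8
20.8 9.7 -16.2 0.002 0.153 0.002 50; 23.1 9.6 -12.9 0.002 0.153 0.002 50; 24.8 9.5 -9.2 0.002 0.153 0.002 50; 25.9 9.4 -5.4 0.002 0.153 0.002 50; 26.5 9.3 -1.4 0.002 0.153 0.002 50
26.4 9.3 2.6 0.002 0.153 0.002 50; 25.7 9.2 6.6 0.002 0.153 0.002 50; 24.5 9.2 10.4 0.002 0.153 0.002 50
```

```bash
python3 -m pendant '21 10 -16 0 0.153 0 50; 23 10 -13 0 0.153 0 50; 25 10 -9 0 0.153 0 50; 26 9 -5 0 0.153 0 50; 26 9 -1 0 0.153 0 50'
python3 - <<'E'
from h import *
p=np.array([.56,.3235,.20])-N*.11
plan(p,rot(N,[.98,-.19,0]),50)
E
```

```text
time_s: 2.6
ee_pos: [0.5049, 0.1832, 0.2645]
tool_rot: [[0.114, 0.988, -0.106], [0.701, -0.156, -0.696], [-0.704, 0.005, -0.71]]
wrist_force: [1.2, 1.7, -1.0]
opening: 0.589
t 2.6 at [0.5049 0.1832 0.2645] F [ 1.2  1.7 -1. ] op 0.589 q [ 33.  25. -43. 117. -44.  41.  20.] n 5
14.4 5.7 3.9 0.004 0.156 0.006 50; 13.6 5.6 6.1 0.004 0.156 0.006 50; 12.6 5.6 8.1 0.004 0.156 0.006 50; 11.2 5.5 10.0 0.004 0.156 0.006 50; 9.5 5.5 11.6 0.004 0.156 0.006 50
```

```bash
python3 -m pendant '14 6 4 0 0.156 0 50; 14 6 6 0 0.156 0 50; 13 6 8 0 0.156 0 50'
python3 - <<'E'
from h import *
p=np.array([.56,.3235,.20])-N*.11
plan(p,rot(N,[.98,-.19,0]),50)
E
```

```text
time_s: 2.98
ee_pos: [0.5275, 0.2012, 0.2255]
tool_rot: [[0.154, 0.987, -0.044], [0.935, -0.16, -0.315], [-0.318, 0.007, -0.948]]
wrist_force: [-0.1, 0.0, -2.5]
opening: 0.587
t 2.98 at [0.5275 0.2012 0.2255] F [-0.1  0.  -2.5] op 0.587 q [ 48.  54. -62. 122. -60.  30.  50.] n 2
11.7 4.5 9.6 0.006 0.162 0.015 50; 10.0 4.4 11.3 0.006 0.162 0.015 50
```

```bash
python3 -m pendant '12 5 10 0 0.162 0 50; 10 4 11 0 0.162 0 50'
python3 - <<'E'
from h import *
p=np.array([.56,.3235,.155])-N*.05
plan(p,rot(N,[.98,-.19,0]),50)
E
```

```text
time_s: 3.22
ee_pos: [0.5397, 0.2125, 0.2007]
tool_rot: [[0.163, 0.987, 0.002], [0.986, -0.163, -0.029], [-0.029, 0.007, -1.0]]
wrist_force: [-0.8, -1.8, 0.6]
opening: 0.583
t 3.23 at [0.5397 0.2125 0.2007] F [-0.8 -1.8  0.6] op 0.583 q [ 51.  76. -69. 121. -59.  27.  61.] n 2
32.1 0.1 21.9 0.004 0.014 0.014 50; 31.8 -0.3 22.4 0.004 0.014 0.014 50
```

```bash
python3 -m pendant '22 0 15 0 0.014 0.01 50; 22 0 15 0 0.01 0.01 50; 20 0 15 0 0 0 50;0 0 0 0 0 0 50'
python3 - <<'E'
from h import *
p=np.array([.56,.3235,.155])+N*.007
plan(p,rot(N,[.98,-.19,0]),50)
a=snap("top","t2.png",(140,150,340,300),3);b=snap("side","s2.png",(200,200,500,400),2)
a=cv2.resize(a,(400,300));b=cv2.resize(b,(400,267))
cv2.imwrite("pics/ts2.png",np.hstack([cv2.resize(a,(400,300)),cv2.copyMakeBorder(b,0,33,0,0,0)]))
E
```

```text
time_s: 3.72
ee_pos: [0.5531, 0.275, 0.146]
tool_rot: [[0.19, 0.982, -0.007], [0.982, -0.19, 0.002], [0.0, -0.008, -1.0]]
wrist_force: [-0.2, -0.4, 0.5]
opening: 0.584
t 3.73 at [0.5531 0.275  0.146 ] F [-0.2 -0.4  0.5] op 0.584 q [ 47.  91. -75. 121. -60.  13.  68.] n 2
28.0 -1.3 -4.5 -0.004 -0.000 -0.000 50; 28.0 -1.2 -4.5 -0.004 -0.000 -0.000 50
```

View pics/ts2.png

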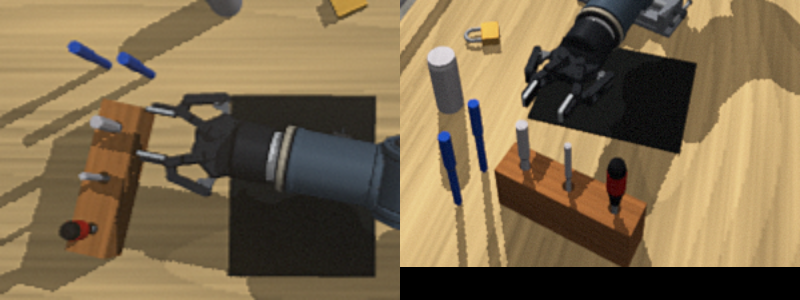

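The gripper is horizontal and facing the thick follower, with the thin one outside the fingers. I go in.

```bash
python3 -m pendant '20 -1 -4 0 0 0 50; 20 -1 -4 0 0 0 50; 16 0 -2 0 0 0 50; 0 0 0 0 0 0 50'
python3 - <<'E'
from h import *
p=np.array([.56,.3235,.155])+N*.007
plan(p,rot(N,[.98,-.19,0]),50)
snap("top","t3.png",(150,180,230,260),6)
E
```

```text
time_s: 4.32
ee_pos: [0.5724, 0.3201, 0.1574]
tool_rot: [[0.175, 0.985, -0.001], [0.985, -0.175, 0.001], [0.001, -0.001, -1.0]]
wrist_force: [-0.3, -0.8, -0.0]
opening: 0.584
t 4.33 at [0.5724 0.3201 0.1574] F [-0.3 -0.8 -0. ] op 0.584 q [ 42.  92. -79. 118. -62.  10.  69.] n 1
8.1 -12.7 2.4 -0.001 -0.001 0.016 50
```

View pics/t3.png

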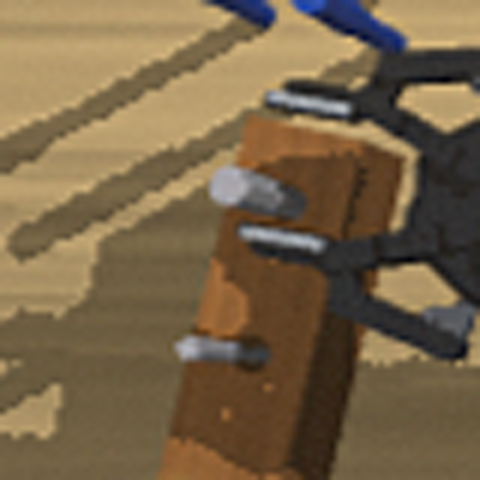

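Fingers straddle the handle, but joints 5 and 6 are at their limits and the hand drifted 12 mm sideways. I'll tilt down about 15° and recentre.

```bash
python3 -m pendant '0 -6 0 0 -0.13 0 50; 3 -6 1 0 -0.13 0 50; 0 0 0 0 0 0 50'
python3 - <<'E'
from h import *
p=np.array([.56,.3235,.157])+N*.007
plan(p,rot([.19*.966,.98*.966,-.26],[.98,-.19,0]),50)
E
```

```text
time_s: 4.75
ee_pos: [0.5703, 0.3133, 0.1525]
tool_rot: [[0.145, 0.988, -0.055], [0.955, -0.154, -0.253], [-0.258, -0.016, -0.966]]
wrist_force: [-0.2, 0.3, 0.1]
opening: 0.584
t 4.75 at [0.5703 0.3133 0.1525] F [-0.2  0.3  0.1] op 0.584 q [ 39.  74. -72. 119. -62.  10.  57.] n 1
13.8 -11.5 -8.1 -0.006 -0.002 0.040 50
```

```bash
python3 -m pendant '-10 0 0 0 -0.17 0 50; -5 -5 0 0 -0.17 0 50; 0 -4 0 0 0 0 50'
python3 - <<'E'
from h import *
p=np.array([.56,.3235,.157])+N*.007
plan(p,rot([.19*.82,.98*.82,-.57],[.98,-.19,0]),50)
E
```

```text
time_s: 5.12
ee_pos: [0.5579, 0.2996, 0.1442]
tool_rot: [[0.11, 0.987, -0.117], [0.834, -0.156, -0.529], [-0.54, -0.039, -0.84]]
wrist_force: [-0.3, 0.0, -0.3]
opening: 0.583
t 5.12 at [0.5579 0.2996 0.1442] F [-0.3  0.  -0.3] op 0.583 q [ 29.  52. -56. 118. -60.  17.  41.] n 1
19.2 -1.9 -27.5 -0.013 -0.036 0.051 50
```

```bash
python3 -m pendant '5 -1 -14 0 -0.02 0.025 50; 11 -1 -12 0 -0.01 0.02 50; 0 0 0 0 0 0 50'
python3 - <<'E'
from h import *
p=np.array([.56,.3235,.157])+N*.007
plan(p,rot([.19*.82,.98*.82,-.57],[.98,-.19,0]),50)
snap("top","t4.png",(150,180,230,260),4);snap("side","s4.png")
E
```

```text
time_s: 5.5
ee_pos: [0.5602, 0.3246, 0.153]
tool_rot: [[0.143, 0.982, -0.126], [0.814, -0.19, -0.55], [-0.563, -0.024, -0.826]]
wrist_force: [-0.4, -0.5, -0.7]
opening: 0.583
t 5.5 at [0.5602 0.3246 0.153 ] F [-0.4 -0.5 -0.7] op 0.583 q [ 28.  52. -60. 119. -62.  10.  39.] n 1
2.7 -0.1 -6.6 -0.019 -0.009 0.014 50
```

```bash
python3 -m pendant '4 0 -5 -0.02 -0.12 0 50; 4 0 -4 0 -0.08 0 50; 0 0 0 0 0 0 50'
python3 - <<'E'
from h import *
p=np.array([.56,.3235,.157])+N*.008
plan(p,rot([.19*.73,.98*.73,-.68],[.98,-.19,0]),50)
E
```

```text
time_s: 5.98
ee_pos: [0.566, 0.3269, 0.1448]
tool_rot: [[0.117, 0.981, -0.156], [0.682, -0.194, -0.705], [-0.722, -0.023, -0.692]]
wrist_force: [-0.1, 0.9, -0.4]
opening: 0.587
t 5.97 at [0.566  0.3269 0.1448] F [-0.1  0.9 -0.4] op 0.587 q [ 10.  39. -37. 115. -56.  20.  24.] n 1
-6.3 -5.5 -10.9 -0.019 0.056 0.014 50
```

```bash
python3 -m pendant '-3 -3 -6 -0.01 0.02 0 50; -3 -3 -5 0 0.02 0.01 50; 0 0 0 0 0 0 50'
python3 - <<'E'
from h import *
p=np.array([.56,.3235,.155])+N*.006
plan(p,rot([.19*.73,.98*.73,-.68],[.98,-.19,0]),50)
E
```

```text
time_s: 6.35
ee_pos: [0.5613, 0.3276, 0.1526]
tool_rot: [[0.134, 0.98, -0.146], [0.709, -0.198, -0.677], [-0.692, -0.013, -0.722]]
wrist_force: [0.5, 0.3, 0.3]
opening: 0.585
t 6.35 at [0.5613 0.3276 0.1526] F [0.5 0.3 0.3] op 0.585 q [ 15.  40. -43. 117. -58.  17.  27.] n 1
-0.4 -0.5 -3.0 -0.014 0.014 0.003 50
```

```bash
python3 -m pendant '2 0 -2 -0.01 0 0 50; 0 0 0 0 0 0 5; 0 0 0 0 0 0 5; 0 0 0 0 0 0 5;0 0 0 0 0 0 5'
python3 - <<'E'
from h import *
p=np.array([.56,.3235,.155])+N*.006
plan(p,rot([.19*.73,.98*.73,-.68],[.98,-.19,0]),5)
a=snap("top","t5.png",(150,180,230,260),4);b=snap("side","s5.png",(250,240,370,380),4)
cv2.imwrite("pics/ts5.png",np.hstack([cv2.resize(a,(400,400)),cv2.resize(b,(343,400))]))
E
```

```text
time_s: 6.98
ee_pos: [0.5629, 0.3287, 0.151]
tool_rot: [[0.135, 0.981, -0.138], [0.709, -0.193, -0.678], [-0.692, -0.007, -0.722]]
wrist_force: [0.4, 0.2, -0.9]
opening: 0.172
t 6.97 at [0.5629 0.3287 0.151 ] F [ 0.4  0.2 -0.9] op 0.172 q [ 15.  41. -44. 116. -58.  16.  28.] n 1
-2.5 -1.9 -3.1 -0.007 0.014 0.003 5
```

View pics/ts5.png

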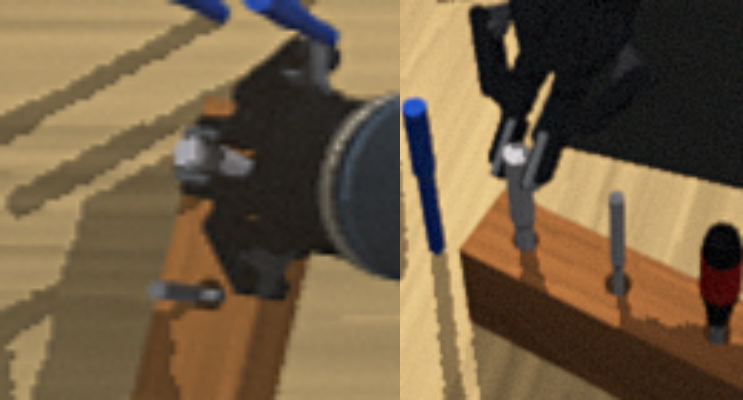

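Gripped: opening is 14.7 mm on the handle and the neighbours are undisturbed. Drawing straight up.

```bash
python3 -m pendant '-7 0 -7 0 0 0 5; -14 0 -14 0 0 0 5; -14 0 -14 0 0 0 5; -14 0 -14 0 0 0 5; -14 0 -14 0 0 0 5'
python3 - <<'E'
from h import *
plan(np.array([.563,.3287,.265]),rot([.135,.709,-.692],[.98,-.193,-.007]),5)
E
```

```text
time_s: 7.7
ee_pos: [0.5613, 0.3268, 0.2437]
tool_rot: [[0.131, 0.982, -0.139], [0.709, -0.191, -0.679], [-0.693, -0.01, -0.721]]
wrist_force: [0.0, -0.3, -1.4]
opening: 0.169
t 7.7 at [0.5613 0.3268 0.2437] F [ 0.  -0.3 -1.4] op 0.169 q [ 11.  30. -35. 112. -53.  30.  15.] n 1
-13.2 1.1 -16.9 -0.001 0.001 0.004 5
```

```bash
python3 -m pendant '-13 0 -17 0 0 0 5'
python3 - <<'E'
from h import *
plan([.485,.0985,.19],rot([0,0,-1],[.956,-.292,0]),5,mm=45,rad=.13)
E
```

```text
time_s: 7.82
ee_pos: [0.5615, 0.329, 0.2663]
tool_rot: [[0.131, 0.982, -0.139], [0.709, -0.191, -0.679], [-0.693, -0.01, -0.721]]
wrist_force: [0.4, -0.4, -1.5]
opening: 0.17
t 7.83 at [0.5615 0.329  0.2663] F [ 0.4 -0.4 -1.5] op 0.17 q [ 10.  28. -34. 111. -51.  33.  12.] n 7
-17.2 -4.3 31.7 0.014 -0.115 0.007 5; -13.5 -3.8 33.6 0.014 -0.115 0.007 5; -9.6 -3.2 34.9 0.014 -0.115 0.007 5; -5.6 -2.7 35.8 0.014 -0.115 0.007 5; -1.4 -2.2 36.3 0.014 -0.115 0.007 5
2.7 -1.7 36.2 0.014 -0.115 0.007 5; 6.9 -1.2 35.7 0.014 -0.115 0.007 5
```

```bash
python3 -m pendant '-17 -4 32 0.014 -0.115 0.007 5; -13 -4 34 0.014 -0.115 0.007 5; -10 -3 35 0.014 -0.115 0.007 5; -6 -3 36 0.014 -0.115 0.007 5; -1 -2 36 0.014 -0.115 0.007 5'
python3 -m pendant '3 -2 36 0.014 -0.115 0.007 5; 7 -1 36 0.014 -0.115 0.007 5;0 0 0 0 0 0 5'
python3 - <<'E'
from h import *
plan([.485,.0985,.128],rot([0,0,-1],[.956,-.292,0]),5,mm=30,rad=.13)
a=snap("top","t6.png",(220,150,380,310),4);b=snap("side","s6.png",(240,200,420,380),4)
cv2.imwrite("pics/ts6.png",np.hstack([cv2.resize(a,(400,400)),cv2.resize(b,(400,400))]))
E
```

```text
time_s: 8.45
ee_pos: [0.5037, 0.1593, 0.2176]
tool_rot: [[0.048, 0.963, -0.264], [0.207, -0.269, -0.941], [-0.977, -0.009, -0.212]]
wrist_force: [0.5, 0.4, -0.5]
opening: 0.177
time_s: 8.82
ee_pos: [0.4796, 0.0914, 0.199]
tool_rot: [[-0.003, 0.955, -0.297], [-0.025, -0.297, -0.954], [-1.0, 0.005, 0.025]]
wrist_force: [0.5, 0.2, -0.8]
opening: 0.171
t 8.82 at [0.4796 0.0914 0.199 ] F [ 0.5  0.2 -0.8] op 0.171 q [-18.  20.   1. 112.   1.  49. -35.] n 3
23.6 0.9 -3.4 -0.002 0.008 -0.002 5; 23.6 0.9 -3.2 -0.002 0.008 -0.002 5; 23.6 1.0 -3.0 -0.002 0.008 -0.002 5
```

View pics/ts6.png

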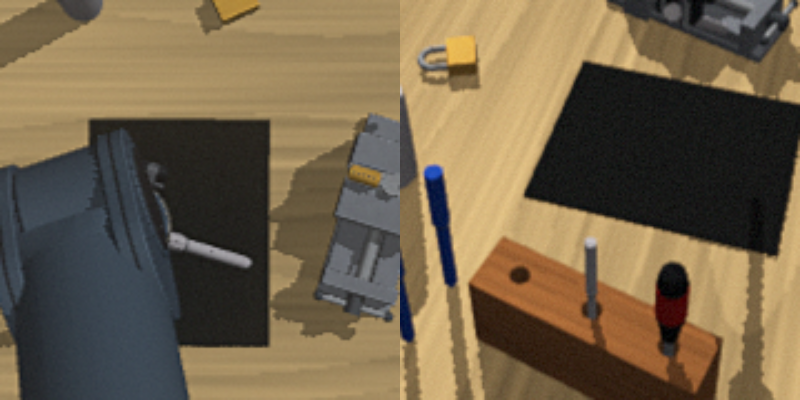

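The follower is held inclined, nose (≈ full px 319,255) down towards the vise and over the mat. Lowering it until the nose touches.

```bash
python3 -m pendant '24 1 -3 0 0.01 0 5; 24 1 -3 0 0.01 0 5; 24 1 -3 0 0.01 0 5; 8 0 0 0 0 0 5'
for i in 1 2 3; do python3 -m pendant '6 0 0 0 0 0 5; 0 0 0 0 0 0 5' | egrep 'pos|force'; done
```

```text
time_s: 9.43
ee_pos: [0.4903, 0.103, 0.1208]
tool_rot: [[0.017, 0.954, -0.299], [0.019, -0.299, -0.954], [-1.0, 0.01, -0.024]]
wrist_force: [0.1, -0.3, -0.1]
opening: 0.17
ee_pos: [0.4911, 0.1034, 0.1153]
wrist_force: [-0.2, -0.3, 0.1]
ee_pos: [0.4918, 0.1038, 0.11]
wrist_force: [0.1, 0.4, 0.3]
ee_pos: [0.4921, 0.1041, 0.1039]
wrist_force: [-0.3, 0.7, -1.0]
```

```bash
for i in 1 2 3 4; do python3 -m pendant '4 0 0 0 0 0 5; 0 0 0 0 0 0 5' | egrep 'pos|force'; done
```

```text
ee_pos: [0.4922, 0.1042, 0.0996]
wrist_force: [-0.3, -0.6, -0.5]
ee_pos: [0.4929, 0.105, 0.0959]
wrist_force: [-0.6, -0.7, 3.3]
ee_pos: [0.4944, 0.1066, 0.0929]
wrist_force: [-1.0, -1.7, 3.7]
ee_pos: [0.4955, 0.108, 0.0897]
wrist_force: [-2.1, -1.7, 3.8]
```

Contact at TCP z≈0.096. A steady 4 N shows the follower is pivoting in the grip, so I continue along the arc.

```bash
python3 -m pendant '6 0 -4.5 0 0 0 5; 6 0 -4.5 0 0 0 5; 6 0 -4 0 0 0 5;6 0 -4 0 0 0 5' | egrep 'pos|force'
python3 -m pendant '6 0 -3 0 0 0 5; 6 0 -3 0 0 0 5; 6 0 -2.5 0 0 0 5; 6 0 -2 0 0 0 5' | egrep 'pos|force'
python3 - <<'E'
from h import *
plan([.4955,.108,.0897],rot([0,0,-1],[.956,-.292,0]),5)
snap("top","t7.png");snap("side","s7.png")
E
```

```text
ee_pos: [0.5019, 0.1253, 0.0664]
wrist_force: [0.2, 0.1, 3.0]
ee_pos: [0.5064, 0.1373, 0.0411]
wrist_force: [0.8, 2.8, 4.5]
t 12.18 at [0.5064 0.1373 0.0411] F [0.8 2.8 4.5] op 0.167 q [-19.  34.  -1. 119.  -1.  25. -36.] n 2
-24.8 -0.3 14.8 -0.003 -0.017 -0.010 5; -24.6 -0.6 15.2 -0.003 -0.017 -0.010 5
```

```bash
python3 -m pendant '6 0 -1.5 0 0 0 5; 6 0 -1 0 0 0 5; 6 0 -1 0 0 0 5;5 0 -0.5 0 0 0 5' | egrep 'pos|force'
python3 -m pendant '4 0 0 0 0 0 5; 0 0 0 0 0 0 5' | egrep 'pos|force'
python3 -m pendant '2 0 0 0 0 0 5; 0 0 0 0 0 0 5' | egrep 'pos|force|rot'

```

```text
ee_pos: [0.5086, 0.1418, 0.0171]
wrist_force: [0.2, 1.7, 4.4]
ee_pos: [0.5086, 0.1418, 0.0123]
wrist_force: [-0.5, 1.1, 2.1]
ee_pos: [0.5087, 0.1418, 0.0104]
tool_rot: [[0.03, 0.954, -0.298], [0.027, -0.298, -0.954], [-0.999, 0.02, -0.035]]
wrist_force: [1.3, 2.1, 2.5]
```

```bash
for i in 1 2 3; do python3 -m pendant '1.5 0 0 0 -0.01 0 5; 0 0 0 0 0 0 5' | egrep 'pos|force'; done; python3 - <<'E'
from h import *
a=snap("top","t8.png",(230,170,350,290),4);b=snap("side","s8.png")
cv2.imwrite("pics/ts8.png",np.hstack([cv2.resize(a,(400,400)),cv2.resize(b[130:290,280:440],(400,400))]))
E
```

```text
ee_pos: [0.5087, 0.1415, 0.0089]
wrist_force: [1.1, 2.5, 2.9]
ee_pos: [0.5086, 0.1414, 0.0073]
wrist_force: [0.9, 2.3, 2.3]
ee_pos: [0.5086, 0.1413, 0.0056]
wrist_force: [1.6, 0.8, 3.2]
```

View pics/ts8.png

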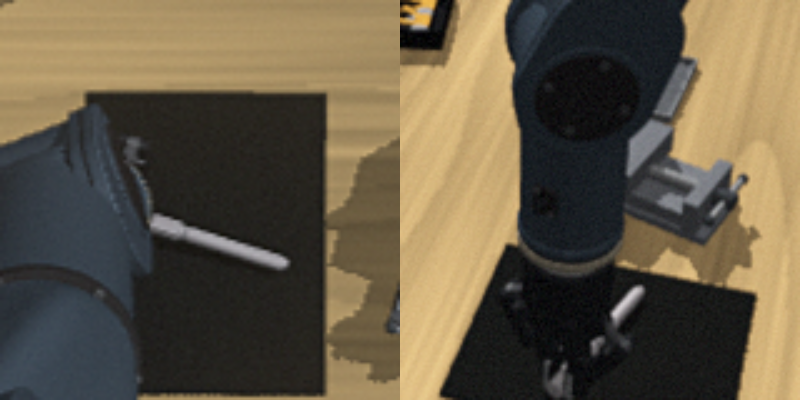

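The follower lies practically level on the mat, nose at about full px (316,250). Releasing, then moving up a little and measuring.

```bash
python3 -m pendant '0 0 0 0 0 0 20; 0 0 0 0 0 0 26; 0 0 0 0 0 0 34; -10 0 0 0 0 0 40;-30 0 0 0 0 0 40'; python3 -m pendant '-40 0 -40 0 0 0 40;-40 0 -50 0 0 0 40; 0 0 0 0 0 0 40' ; python3 - <<'E'
from h import *
im=snap("top","t9.png");snap("side","s9.png")
g=cv2.cvtColor(im,cv2.COLOR_BGR2GRAY); m=np.zeros_like(g); m[205:285,256:326]=(g[205:285,256:326]>90)
n,l,st,c=cv2.connectedComponentsWithStats(m)
for i in range(1,n):
    if st[i,4]<30: continue
    ys,xs=np.nonzero(l==i);P=np.array([plane("top",x,y,.011)[:2] for x,y in zip(xs,ys)])
    k=P.mean(0);w,V=np.linalg.eigh(np.cov(P.T));d=V[:,1]*np.sign(V[1,1]);pr=(P-k)@d
    print(st[i],"c",k,"dir",np.degrees(np.arctan2(d[1],d[0])),"tip",k+d*pr.min(),"end",k+d*pr.max(),pr.max()-pr.min())
E
```

```text
time_s: 14.75
ee_pos: [0.506, 0.1404, 0.0451]
tool_rot: [[0.015, 0.954, -0.3], [-0.006, -0.3, -0.954], [-1.0, 0.016, 0.001]]
wrist_force: [0.7, -0.5, 0.4]
opening: 0.466
time_s: 15.12
ee_pos: [0.5333, 0.2287, 0.1315]
tool_rot: [[0.018, 0.953, -0.302], [-0.004, -0.302, -0.953], [-1.0, 0.019, -0.002]]
wrist_force: [-0.6, -1.1, -0.5]
opening: 0.47
[262 230  55  20 243] c [0.49160302 0.08515489] dir 72.97705434814168 tip [0.4665395 0.0032931] end [0.51385273 0.15782632] 0.16161391464481129
```

```bash
python3 - <<'E'
from h import *
R=rot([0,0,-1],[.9562,-.2926,0])
plan([.5038,.1252,.04],R,40)
E
```

```text
t 15.22 at [0.5312 0.2235 0.1285] F [-0.1 -0.8 -0. ] op 0.465 q [-30.  31.   3. 105.  -1.  43. -44.] n 3
29.7 0.9 33.9 -0.005 0.002 -0.005 40; 29.6 0.9 33.9 -0.005 0.002 -0.005 40; 29.6 0.9 34.0 -0.005 0.002 -0.005 40
```

```bash
python3 -m pendant '20 1 36 -0.005 0 -0.006 40; 30 1 36 -0.005 0 -0.006 40; 35 1 32 -0.005 0 -0.006 40; 0 0 0 0 0 0 40';python3 - <<'E'
from h import *
R=rot([0,0,-1],[.9562,-.2926,0])
plan([.5038,.1252,.0042],R,40,n=3)
E
```

```text
time_s: 15.72
ee_pos: [0.4983, 0.1142, 0.0398]
tool_rot: [[-0.011, 0.955, -0.295], [-0.007, -0.295, -0.955], [-1.0, -0.008, 0.01]]
wrist_force: [0.5, 0.5, 0.6]
opening: 0.472
t 15.72 at [0.4983 0.1142 0.0398] F [0.5 0.5 0.6] op 0.472 q [-19.  35.   1. 118.  -1.  28. -35.] n 3
11.8 0.8 -4.2 -0.001 0.003 0.003 40; 11.8 0.7 -4.1 -0.001 0.003 0.003 40; 11.9 0.7 -4.1 -0.001 0.003 0.003 40
```

```bash
python3 -m pendant '12 1 -4 0 0.003 0.003 40; 12 1 -4 0 0.003 0.003 40; 11 1 -4 0 0.003 0.003 40; 0 0 0 0 0 0 40';python3 - <<'E'
from h import *
R=rot([0,0,-1],[.9562,-.2926,0])
plan([.5038,.1252,.0042],R,40,n=1)
E
```

```text
time_s: 16.23
ee_pos: [0.505, 0.1264, 0.0023]
tool_rot: [[0.002, 0.956, -0.295], [-0.0, -0.295, -0.956], [-1.0, 0.002, -0.0]]
wrist_force: [0.4, -0.4, -0.7]
opening: 0.471
t 16.23 at [0.505  0.1264 0.0023] F [ 0.4 -0.4 -0.7] op 0.471 q [-20.  39.   1. 119.  -1.  22. -35.] n 1
-1.9 -0.8 1.5 -0.002 -0.000 -0.002 40
```

```bash
python3 -m pendant '-2.2 -0.8 1.5 0 0 0 40; 0 0 0 0 0 0 5; 0 0 0 0 0 0 5; 0 0 0 0 0 0 5; 0 0 0 0 0 0 5'
python3 -m pendant '-10 0 0 0 0 0 5; -30 0 0 0 0 0 5;-40 0 0 0 0 0 5;-40 0 0 0 0 0 5;0 0 0 0 0 0 5'
python3 - <<'E'
from h import *
im=snap("top","t10.png",(250,190,400,260),4)
snap("side","s10.png")
d=np.array([.2926,.9562,0]); bb=np.array([.5496,-.1181,.0695])
print(proj("top",bb),proj("top",bb-.033*d))
E
```

```text
time_s: 16.85
ee_pos: [0.5043, 0.1257, 0.0058]
tool_rot: [[0.003, 0.956, -0.294], [0.0, -0.294, -0.956], [-1.0, 0.003, -0.001]]
wrist_force: [0.0, -0.5, -0.6]
opening: 0.161
time_s: 17.48
ee_pos: [0.5036, 0.1254, 0.1314]
tool_rot: [[0.003, 0.956, -0.294], [0.0, -0.294, -0.956], [-1.0, 0.003, -0.001]]
wrist_force: [0.7, 0.4, 0.1]
opening: 0.16
[359.84743416 217.88635258] [371.42918555 221.40125389]
```

View pics/t10.png

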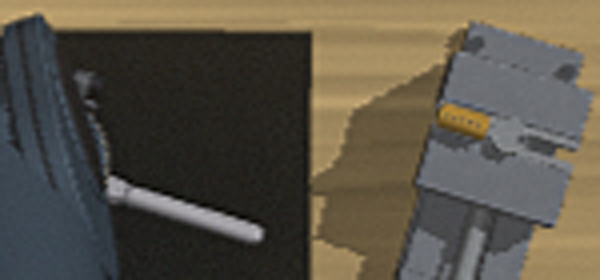

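Held level, nose at about full px (315.7,248.7). Moving to a point behind the bore.

```bash
python3 - <<'E'
from h import *
R=rot([-.0170*.2926,-.0170*.9562,-1],[.9562,-.2926,0])
plan([.5943,.028,.09],R,5,mm=40)
E
```

```text
t 17.57 at [0.502  0.125  0.1286] F [ 0.2  0.4 -0.8] op 0.164 q [-20.  27.   2. 113.  -1.  40. -35.] n 4
9.7 29.2 16.4 -0.000 -0.004 0.000 5; 9.7 29.2 16.4 -0.000 -0.004 0.000 5; 9.8 29.2 16.3 -0.000 -0.004 0.000 5; 9.9 29.2 16.3 -0.000 -0.004 0.000 5
```

```bash
python3 -m pendant '10 29 16 0 -0.004 0 5; 10 29 16 0 -0.004 0 5; 10 29 16 0 -0.004 0 5; 10 29 16 0 -0.004 0 5; 0 0 0 0 0 0 5'
cat >> h.py <<'E'
D=np.array([.2926,.9562]);PL=np.array([.9562,-.2926]);BB=np.array([.5496,-.1181])
def rodtop(im,z,box):
    """rod axis from rows of bright-on-dark: returns tip and lateral offsets relative to the bore"""
    x0,y0,x1,y1=box; h=cv2.cvtColor(im,cv2.COLOR_BGR2HSV)[y0:y1,x0:x1]
    m=((h[...,1]<45)&(h[...,2]>95)).astype(np.uint8); n,l,st,c=cv2.connectedComponentsWithStats(m)
    for i in range(1,n):
        if st[i,4]<15: continue
        ys,xs=np.nonzero(l==i); P=np.array([plane("top",x+x0,y+y0,z)[:2] for x,y in zip(xs,ys)])-BB
        a,b=P@D,P@PL; k=np.polyfit(a,b,1)
        print("px",st[i]+[x0,y0,0,0,0],"along",a.min().round(4),a.max().round(4),"lat@min",np.polyval(k,a.min()).round(4),"lat@mean",b.mean().round(4),"slope deg",np.degrees(k[0]).round(2))
E
python3 - <<'E'
from h import *
im=snap("top","t11.png",(290,180,400,250),7);full=cv2.imread("pics/full_t11.png")
plan([.5943,.028,.0638],rot([-.0170*.2926,-.0170*.9562,-1],[.9562,-.2926,0]),5)
rodtop(full,.0957,(318,195,362,235))
E
```

```text
time_s: 18.2
ee_pos: [0.5921, 0.027, 0.0809]
tool_rot: [[-0.017, 0.957, -0.291], [-0.018, -0.291, -0.956], [-1.0, -0.011, 0.023]]
wrist_force: [-0.3, 0.5, -0.1]
opening: 0.164
t 18.25 at [0.5912 0.0286 0.0812] F [-0.5  0.9 -0.7] op 0.165 q [ -9.  36.   2. 104.  -0.  41. -24.] n 1
17.3 3.4 -0.7 0.003 0.005 0.012 5
px [324 206  29  11 112] along 0.0238 0.1028 lat@min -0.0017 lat@mean -0.0016 slope deg 0.12
px [355 225   7  10  55] along -0.0136 0.0034 lat@min -0.0371 lat@mean -0.0353 slope deg 10.67
```

View pics/t11.png

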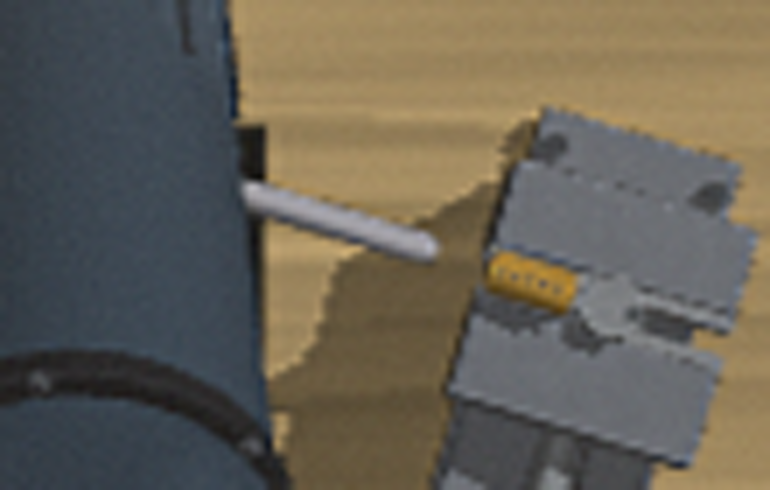

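```bash
python3 -m pendant '9 0.5 0 0 0.003 0.006 5; 8 0.5 0 0 0.002 0.006 5; 0 0 0 0 0 0 5'
python3 - <<'E'
from h import *
im=snap("top","t12.png",(290,180,400,250),3);full=cv2.imread("pics/full_t12.png")
plan([.5943,.028,.0638],rot([-.0170*.2926,-.0170*.9562,-1],[.9562,-.2926,0]),5)
rodtop(full,.0695,(318,195,362,235))
b=snap("side","s12.png",(310,150,420,230),7)
print(proj("side",[*BB,.0695]),proj("side",[*(BB-.033*D),.0695]),proj("side",[*(BB+.024*D),.0695]),proj("side",[*(BB+.09*D),.0695]))
E
```

```text
time_s: 18.62
ee_pos: [0.5895, 0.0306, 0.062]
tool_rot: [[-0.007, 0.958, -0.287], [-0.015, -0.287, -0.958], [-1.0, -0.003, 0.016]]
wrist_force: [-0.1, -0.9, -1.5]
opening: 0.166
t 18.68 at [0.5898 0.0306 0.0624] F [-0.5  1.1 -0.6] op 0.167 q [ -9.  37.   1. 106.  -0.  38. -24.] n 1
-1.4 5.1 1.3 0.006 -0.001 0.002 5
px [323 207  28  11 108] along 0.0265 0.1053 lat@min -0.0042 lat@mean -0.0041 slope deg 0.07
px [355 225   7  10  55] along -0.0155 0.0019 lat@min -0.0354 lat@mean -0.0336 slope deg 10.67
[354.79164859 190.85356225] [361.12740439 184.37760625] [350.04195974 195.70835416] [336.32187795 209.73203956]
```

View pics/s12.png

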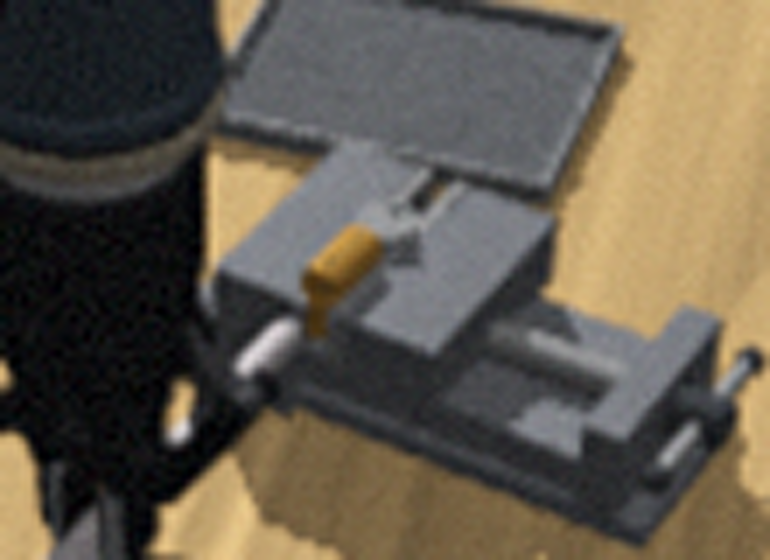

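```bash
python3 -m pendant '-1.4 4 6 0.006 0 0 5; 0 0 6 0 0 0 5; 0 0 0 0 0 0 5;0 0 0 0 0 0 5'
python3 - <<'E'
from h import *
plan([.5943,.028,.0638],rot([-.0170*.2926,-.0170*.9562,-1],[.9562,-.2926,0]),5)
im=snap("top","t13.png",(290,180,400,250),3);full=cv2.imread("pics/full_t13.png")
rodtop(full,.0695,(318,195,362,235))
h=cv2.cvtColor(full,cv2.COLOR_BGR2HSV)[205:235,350:385];m=cv2.inRange(h,(14,150,60),(32,255,255))
for x in range(m.shape[1]):
    y=np.nonzero(m[:,x])[0]
    if len(y): 
        q=plane("top",x+350,y.mean()+205,.0695)[:2]-BB; print(x+350,y.min()+205,y.max()+205,(q@D).round(4),(q@PL).round(4))
E
```

```text
time_s: 19.23
ee_pos: [0.5912, 0.0167, 0.0655]
tool_rot: [[-0.004, 0.956, -0.294], [-0.015, -0.294, -0.956], [-1.0, 0.0, 0.015]]
wrist_force: [-1.0, 0.8, -0.8]
opening: 0.165
t 19.23 at [0.5912 0.0167 0.0655] F [-1.   0.8 -0.8] op 0.165 q [ -8.  37.   1. 106.  -0.  38. -23.] n 1
1.6 -0.4 -11.8 -0.001 -0.002 -0.000 5
px [330 207  26  11 101] along 0.0134 0.0869 lat@min 0.0007 lat@mean 0.0013 slope deg 0.84
px [355 225   7  10  55] along -0.0155 0.0019 lat@min -0.0354 lat@mean -0.0336 slope deg 10.67
360 217 221 -0.0013 -0.0028
361 216 221 -0.0035 -0.0007
362 216 221 -0.0061 0.0001
363 217 222 -0.0096 -0.002
364 217 222 -0.0121 -0.0009
365 217 222 -0.0147 -0.0001
366 218 223 -0.0181 -0.002
367 218 223 -0.0208 -0.0014
368 218 223 -0.0234 -0.0006
369 218 224 -0.0263 -0.0009
370 219 224 -0.0293 -0.0014
371 219 222 -0.0312 0.002
```

```bash
python3 -m pendant '1.5 -1 5 0 -0.002 0 5; 0 0 5 0 0 0 5; 0 0 0 0 0 0 5'|egrep 'pos|force'
for i in 1 2 3; do python3 -m pendant '0 0 3 0 0 0 5; 0 0 0 0 0 0 5'|egrep 'pos|force'; done
python3 - <<'E'
from h import *
s=status.sense();q=s["ee_pos"][:2]-BB;print("tip along",q@D-.128,"lat",q@PL,s["wrist_torque"])
plan([.5943,.028,.0638],rot([-.0170*.2926,-.0170*.9562,-1],[.9562,-.2926,0]),5)
E
```

```text
ee_pos: [0.5868, 0.0067, 0.0639]
wrist_force: [0.5, 0.7, -1.3]
ee_pos: [0.5859, 0.0036, 0.064]
wrist_force: [-0.1, -0.4, -1.0]
ee_pos: [0.5851, 0.0009, 0.0641]
wrist_force: [-0.1, 0.5, -0.6]
ee_pos: [0.5844, -0.0018, 0.0641]
wrist_force: [-0.0, -0.8, -2.4]
tip along -0.006645876486947033 lat -0.0007391062779718302 [ 0.05974264 -0.10142785  0.03290656]
t 20.4 at [ 0.5844 -0.0018  0.0641] F [-0.  -0.8 -2.4] op 0.163 q [ -6.  37.   1. 107.   0.  37. -22.] n 1
-0.2 0.7 -31.4 -0.000 0.000 -0.001 5
```

```bash
for i in 1 2; do python3 -m pendant '0 0 3 0 0 0 5; 0 0 0 0 0 0 5'|egrep 'pos|force'; done
python3 - <<'E'
from h import *
a=snap("top","t14.png",(310,190,400,250),4);b=snap("side","s14.png",(320,160,400,220),4)
cv2.imwrite("pics/ts14.png",np.hstack([cv2.resize(a,(400,267),interpolation=2),cv2.resize(b,(356,267),interpolation=2)]))
E
```

```text
ee_pos: [0.5834, -0.0049, 0.0641]
wrist_force: [0.8, -1.3, -2.4]
ee_pos: [0.5825, -0.0081, 0.0641]
wrist_force: [0.7, -0.9, -2.7]
```

View pics/ts14.png

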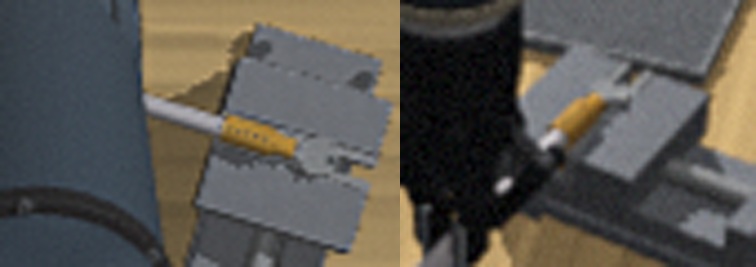

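The nose is in the bore and the plug is moving out of the front. Pushing on gently.

```bash
for i in 1 2 ; do python3 -m pendant '0.2 0 3 0 0 0 5; 0 0 3 0 0 0 5; 0 0 3 0 0 0 5;0 0 0 0 0 0 5'|egrep 'time|pos|force'; done
python3 - <<'E'
from h import *
s=status.sense();q=s["ee_pos"][:2]-BB;print("tip along",q@D-.128,"lat",q@PL)
plan([.5943,.028,.0638],rot([-.0170*.2926,-.0170*.9562,-1],[.9562,-.2926,0]),5)
E
```

```text
time_s: 21.5
ee_pos: [0.5797, -0.0167, 0.064]
wrist_force: [1.1, -0.7, -1.5]
time_s: 22.0
ee_pos: [0.5768, -0.0261, 0.064]
wrist_force: [0.8, -0.8, -2.4]
tip along -0.032088161201691195 lat -0.0008634717480829045
t 22.0 at [ 0.5768 -0.0261  0.064 ] F [ 0.8 -0.8 -2.4] op 0.165 q [ -3.  36.   1. 108.   0.  36. -20.] n 2
-0.4 0.4 -28.4 0.000 -0.000 -0.000 5; -0.4 0.4 -28.4 0.000 -0.000 -0.000 5
```

```bash
python3 -m pendant '0 0 2 0 0 0 5; 0 0 1.5 0 0 0 5; 0 0 0 0 0 0 5'|egrep 'time|pos|force'
cat >> h.py <<'E'
def prof(im,a0,a1,lat=-.001,z=.0695,step=.0015):
    for a in np.arange(a0,a1,step):
        c=np.mean([im[int(round(v)),int(round(u))] for u,v in (proj("top",[*(BB+a*D+(lat+l)*PL),z]) for l in (-.003,-.0015,0,.0015,.003))],0).astype(int)
        h=cv2.cvtColor(np.uint8([[c]]),cv2.COLOR_BGR2HSV)[0,0]; print(round(a*1e3,1),"H%d S%d V%d"%tuple(h),end=" | ")
    print()
E
python3 - <<'E'
from h import *
s=status.sense();q=s["ee_pos"][:2]-BB;print("tip along",q@D-.128,"lat",q@PL,q)
snap("top","t15.png");snap("side","s15.png");im=cv2.imread("pics/full_t15.png")
prof(im,-.11,.006)
E
```

```text
time_s: 22.38
ee_pos: [0.5758, -0.0295, 0.0641]
wrist_force: [0.3, 0.0, -2.1]
tip along -0.035569167570516744 lat -0.0008663644254798931 [0.0262186  0.08864178]
-110.0 H20 S104 V154 | -108.5 H19 S103 V154 | -107.0 H19 S102 V155 | -105.5 H19 S105 V156 | -104.0 H19 S104 V154 | -102.5 H20 S105 V153 | -101.0 H19 S104 V154 | -99.5 H19 S105 V156 | -98.0 H18 S101 V156 | -96.5 H18 S88 V150 | -95.0 H19 S35 V123 | -93.5 H30 S2 V105 | -92.0 H106 S31 V91 | -90.5 H105 S20 V102 | -89.0 H107 S17 V106 | -87.5 H105 S13 V117 | -86.0 H105 S11 V134 | -84.5 H102 S10 V131 | -83.0 H105 S8 V130 | -81.5 H105 S8 V129 | -80.0 H110 S6 V130 | -78.5 H105 S8 V131 | -77.0 H105 S8 V131 | -75.5 H107 S13 V133 | -74.0 H107 S13 V133 | -72.5 H107 S17 V135 | -71.0 H108 S19 V132 | -69.5 H14 S24 V136 | -68.0 H18 S84 V139 | -66.5 H20 S175 V175 | -65.0 H20 S182 V172 | -63.5 H20 S174 V171 | -62.0 H20 S172 V168 | -60.5 H20 S170 V168 | -59.0 H20 S170 V159 | -57.5 H19 S171 V174 | -56.0 H19 S170 V169 | -54.5 H19 S168 V168 | -53.0 H20 S169 V167 | -51.5 H20 S174 V166 | -50.0 H19 S173 V158 | -48.5 H19 S167 V169 | -47.0 H19 S165 V165 | -45.5 H20 S168 V162 | -44.0 H20 S169 V164 | -42.5 H19 S172 V160 | -41.0 H19 S177 V156 | -39.5 H20 S172 V163 | -38.0 H19 S149 V154 | -36.5 H20 S128 V143 | -35.0 H16 S52 V122 | -33.5 H17 S67 V130 | -32.0 H19 S142 V151 | -30.5 H20 S172 V162 | -29.0 H20 S166 V166 | -27.5 H20 S155 V153 | -26.0 H20 S152 V149 | -24.5 H19 S162 V161 | -23.0 H19 S160 V161 | -21.5 H19 S151 V145 | -20.0 H19 S139 V141 | -18.5 H20 S167 V165 | -17.0 H19 S163 V160 | -15.5 H20 S144 V140 | -14.0 H19 S147 V142 | -12.5 H19 S161 V154 | -11.0 H19 S161 V157 | -9.5 H20 S143 V141 | -8.0 H20 S146 V140 | -6.5 H20 S162 V159 | -5.0 H20 S157 V143 | -3.5 H20 S148 V134 | -2.0 H20 S142 V158 | -0.5 H20 S118 V162 | 1.0 H17 S46 V144 | 2.5 H117 S18 V153 | 4.0 H116 S13 V162 | 5.5 H120 S10 V161 |
```

The plug is fully out and down: brass runs from −37 to −68.5 mm, with a gap of about 3 mm to the lock front at −33, and the nose is at about −35.5. Easing the handle down to its resting tilt, then letting go.

```bash
for i in 1 2 3; do python3 -m pendant '1.2 0 0 0 -0.012 0 5; 0 0 0 0 0 0 5'|egrep 'time|pos|force'; done
```

```text
time_s: 22.72
ee_pos: [0.5758, -0.0296, 0.0627]
wrist_force: [0.9, 0.6, -2.7]
time_s: 22.98
ee_pos: [0.5757, -0.0295, 0.0613]
wrist_force: [-0.2, -1.2, -3.1]
time_s: 23.22
ee_pos: [0.5757, -0.0295, 0.06]
wrist_force: [0.6, 1.6, -3.0]
```

```bash
for i in 1 2 3; do python3 -m pendant '0.8 0 0 0 -0.008 0 5; 0 0 0 0 0 0 5'|egrep 'pos|force'; done
```

```text
ee_pos: [0.5757, -0.0296, 0.0591]
wrist_force: [1.1, 0.9, -2.8]
ee_pos: [0.5757, -0.0297, 0.0583]
wrist_force: [0.4, 0.3, -2.8]
ee_pos: [0.5756, -0.0298, 0.0574]
wrist_force: [-1.1, -0.2, -3.6]
```

```bash
for i in 1 2; do python3 -m pendant '0.8 0 0 0 -0.008 0 5; 0 0 0 0 0 0 5'|egrep 'pos|force'; done
python3 - <<'E'
from h import *
print(status.sense()["wrist_torque"])
E
```

```text
ee_pos: [0.5756, -0.03, 0.0566]
wrist_force: [0.1, -0.4, -2.2]
ee_pos: [0.5756, -0.0301, 0.0559]
wrist_force: [-0.9, -0.4, -2.1]
[ 0.39757596 -0.16928493  0.05668568]
```

```bash
python3 -m pendant '0 0 0 0 0 0 18; 0 0 0 0 0 0 22; 0 0 0 0 0 0 36; 0 0 0 0 0 0 40;-15 0 0 0 0 0 40'
python3 -m pendant '-40 0 0 0 0.04 0 40; -40 0 0 0 0.04 0 40; -40 0 0 0 0 0 40;0 0 -40 0 0 0 40;0 0 -40 0 0 0 40'
python3 - <<'E'
from h import *
snap("top","t16.png");snap("side","s16.png");im=cv2.imread("pics/full_t16.png")
prof(im,-.1,.125,step=.003)
h=cv2.cvtColor(im,cv2.COLOR_BGR2HSV)[205:245,350:400];m=cv2.inRange(h,(14,150,60),(32,255,255))
n,l,st,c=cv2.connectedComponentsWithStats(m)
for i in range(1,n):
    if st[i,4]>8:
        ys,xs=np.nonzero(l==i);P=np.array([plane("top",x+350,y+205,.066)[:2] for x,y in zip(xs,ys)])-BB
        k=np.polyfit(P@D,P@PL,1);print(st[i],(P@D).min(),(P@D).max(),"latmean",(P@PL).mean(),"deg",np.degrees(k[0]),P.mean(0)+BB)
E
```

```text
time_s: 25.1
ee_pos: [0.5755, -0.0287, 0.071]
tool_rot: [[-0.03, 0.956, -0.291], [-0.095, -0.293, -0.952], [-0.995, -0.001, 0.099]]
wrist_force: [0.1, -0.8, 0.6]
opening: 0.466
time_s: 25.72
ee_pos: [0.6025, 0.0525, 0.2006]
tool_rot: [[0.0, 0.954, -0.298], [-0.016, -0.298, -0.954], [-1.0, 0.005, 0.016]]
wrist_force: [0.5, -0.2, -0.0]
opening: 0.469
-100.0 H19 S106 V152 | -97.0 H19 S96 V148 | -94.0 H21 S23 V109 | -91.0 H107 S18 V98 | -88.0 H105 S14 V109 | -85.0 H105 S8 V128 | -82.0 H108 S10 V128 | -79.0 H105 S8 V128 | -76.0 H108 S10 V130 | -73.0 H111 S14 V132 | -70.0 H90 S2 V125 | -67.0 H20 S145 V156 | -64.0 H20 S179 V165 | -61.0 H19 S174 V163 | -58.0 H20 S165 V168 | -55.0 H19 S173 V162 | -52.0 H20 S170 V165 | -49.0 H20 S168 V156 | -46.0 H19 S168 V162 | -43.0 H20 S171 V161 | -40.0 H20 S173 V153 | -37.0 H19 S145 V146 | -34.0 H18 S62 V132 | -31.0 H20 S169 V155 | -28.0 H20 S163 V155 | -25.0 H20 S155 V148 | -22.0 H19 S155 V148 | -19.0 H20 S154 V149 | -16.0 H19 S152 V148 | -13.0 H20 S157 V146 | -10.0 H19 S141 V137 | -7.0 H20 S166 V154 | -4.0 H20 S148 V133 | -1.0 H20 S133 V150 | 2.0 H129 S1
[... 402 characters left out ...]
S10 V147 | 65.0 H132 S8 V157 | 68.0 H132 S9 V146 | 71.0 H143 S7 V145 | 74.0 H140 S10 V157 | 77.0 H140 S5 V146 | 80.0 H135 S7 V147 | 83.0 H135 S7 V152 | 86.0 H138 S9 V149 | 89.0 H143 S7 V145 | 92.0 H143 S7 V141 | 95.0 H135 S7 V147 | 98.0 H130 S5 V147 | 101.0 H135 S7 V144 | 104.0 H140 S5 V145 | 107.0 H143 S7 V147 | 110.0 H138 S9 V147 | 113.0 H140 S5 V152 | 116.0 H144 S8 V155 | 119.0 H135 S7 V151 | 122.0 H143 S6 V161 | 
[10 11 12  9 57] -0.031858832592436596 -0.0017578935400536554 latmean -0.0006871454595996116 deg 1.3526579603834181 [ 0.54384124 -0.1345709 ]
[23 16 11  7 43] -0.06709304314550403 -0.03786746299811823 latmean -0.001013045773810096 deg 0.6884012594972503 [ 0.53335193 -0.16773553]
```

```bash
python3 - <<'E'
from h import *
R=rot([0,0,-1],[.9562,-.2926,0])
plan([.5322,-.1713,.12],R,36,mm=48)
im=cv2.imread("pics/full_t16.png");prof(im,.11,.135)
E
```

```text
t 25.82 at [0.6031 0.0574 0.2001] F [-0.1  0.8  0.3] op 0.469 q [-12.  29.   2.  96.  -0.  56. -27.] n 6
13.9 -0.3 39.7 0.000 0.002 -0.001 36; 13.8 -0.2 39.8 0.000 0.002 -0.001 36; 13.7 -0.2 39.8 0.000 0.002 -0.001 36; 13.6 -0.2 39.8 0.000 0.002 -0.001 36; 13.5 -0.2 39.9 0.000 0.002 -0.001 36
13.4 -0.2 39.9 0.000 0.002 -0.001 36
110.0 H138 S9 V147 | 111.5 H135 S6 V157 | 113.0 H140 S5 V152 | 114.5 H135 S7 V151 | 116.0 H144 S8 V155 | 117.5 H150 S7 V148 | 119.0 H135 S7 V151 | 120.5 H135 S7 V148 | 122.0 H143 S6 V161 | 123.5 H135 S7 V152 | 125.0 H150 S6 V89 | 126.5 H20 S17 V46 | 128.0 H25 S64 V24 | 129.5 H17 S60 V30 | 131.0 H17 S54 V33 | 132.5 H23 S32 V32 | 134.0 H30 S23 V33 |
```

The handle end is at +124.8, so the nose is at −35.2, about 2 mm past the front. Going for the plug.

```bash
python3 -m pendant '10 0 39 0 0.002 0 36; 14 0 40 0 0.002 0 36; 14 0 40 0 0.002 0 36; 14 0 40 0 0.002 0 36; 14 0 40 0 0.002 0 36'
python3 -m pendant '14 0 38 0 0.002 0 36; 0 0 0 0 0 0 36'
python3 - <<'E'
from h import *
R=rot([0,0,-1],[.9562,-.2926,0])
plan([.5322,-.1713,.08],R,36,mm=48)
E
```

```text
time_s: 26.45
ee_pos: [0.5463, -0.1351, 0.1391]
tool_rot: [[0.011, 0.959, -0.283], [-0.003, -0.283, -0.959], [-1.0, 0.011, -0.0]]
wrist_force: [0.7, 0.7, -0.6]
opening: 0.421
time_s: 26.7
ee_pos: [0.533, -0.1774, 0.1256]
tool_rot: [[0.01, 0.957, -0.289], [-0.003, -0.289, -0.957], [-1.0, 0.011, -0.0]]
wrist_force: [0.1, 0.3, 0.4]
opening: 0.421
t 26.7 at [ 0.533  -0.1774  0.1256] F [0.1 0.3 0.4] op 0.421 q [ 13.  30.   1. 108.  -1.  42.  -2.] n 1
45.6 -3.0 -5.6 0.004 -0.000 -0.011 36
```

```bash
python3 -m pendant '25 -2 -3 0.002 0 -0.005 36; 20 -1 -3 0.002 0 -0.005 36; 0 0 0 0 0 0 36'
python3 - <<'E'
from h import *
R=rot([0,0,-1],[.9562,-.2926,0])
plan([.5322,-.1713,.0645],R,36,n=2)
E
```

```text
time_s: 27.08
ee_pos: [0.5333, -0.1706, 0.0825]
tool_rot: [[0.004, 0.956, -0.293], [-0.0, -0.293, -0.956], [-1.0, 0.004, -0.001]]
wrist_force: [0.7, -0.1, 0.7]
opening: 0.426
t 27.07 at [ 0.5333 -0.1706  0.0825] F [ 0.7 -0.1  0.7] op 0.426 q [ 12.  33.   1. 110.  -1.  36.  -3.] n 2
9.0 -0.5 0.5 -0.000 -0.000 -0.002 36; 9.0 -0.5 0.5 -0.000 -0.000 -0.002 36
```

```bash
python3 -m pendant '9 -0.5 0.5 0 0 -0.002 36; 8 -0.5 0.5 0 0 -0.002 36; 0 0 0 0 0 0 36'|egrep 'pos|force'
python3 -m pendant '0 0 0 0 0 0 3; 0 0 0 0 0 0 3; 0 0 0 0 0 0 3;0 0 0 0 0 0 3'
```

```text
ee_pos: [0.5333, -0.1712, 0.0667]
wrist_force: [0.6, 0.1, -0.2]
time_s: 27.95
ee_pos: [0.533, -0.1711, 0.0673]
tool_rot: [[0.002, 0.956, -0.292], [0.0, -0.292, -0.956], [-1.0, 0.002, -0.001]]
wrist_force: [-1.0, 1.2, 0.3]
opening: 0.102
```

The grip is too high, at 8.7 mm on the upper chord. Reopening and going 3 mm lower.

```bash
python3 -m pendant '0 0 0 0 0 0 30; 0 0 0 0 0 0 30; 2.5 0 0 0 0 0 30; 1.2 0 0 0 0 0 30; 0 0 0 0 0 0 30'|egrep 'pos|force'
python3 -m pendant '0 0 0 0 0 0 3; 0 0 0 0 0 0 3; 0 0 0 0 0 0 3;0 0 0 0 0 0 3'
```

```text
ee_pos: [0.5337, -0.1714, 0.0634]
wrist_force: [0.9, -0.2, 0.5]
time_s: 29.08
ee_pos: [0.533, -0.1712, 0.0634]
tool_rot: [[0.002, 0.956, -0.292], [0.0, -0.292, -0.956], [-1.0, 0.002, -0.001]]
wrist_force: [-1.6, 0.9, 0.3]
opening: 0.119
```

```bash
python3 -m pendant '-5 0 0 0 0 0 3; -15 0 0 0 0 0 3; -25 0 0 0 0 0 3; -25 0 0 0 0 0 3; 0 0 0 0 0 0 3'
python3 - <<'E'
from h import *
R=rot([0,0,-1],[.9562,-.2926,0])
plan([.566,-.342,.11],R,3,mm=40)
snap("top","t17.png");im=cv2.imread("pics/full_t17.png");prof(im,-.1,.005,step=.003)
E
```

```text
time_s: 29.7
ee_pos: [0.5342, -0.1717, 0.1388]
tool_rot: [[0.006, 0.956, -0.292], [-0.001, -0.292, -0.956], [-1.0, 0.006, -0.001]]
wrist_force: [-0.4, 0.5, -0.9]
opening: 0.117
t 29.7 at [ 0.5342 -0.1717  0.1388] F [-0.4  0.5 -0.9] op 0.117 q [ 12.  29.   1. 107.  -1.  44.  -3.] n 5
5.8 16.0 30.7 0.000 -0.000 -0.001 3; 5.8 16.0 30.7 0.000 -0.000 -0.001 3; 5.8 16.0 30.7 0.000 -0.000 -0.001 3; 5.8 16.0 30.7 0.000 -0.000 -0.001 3; 5.8 16.0 30.7 0.000 -0.000 -0.001 3
-100.0 H105 S54 V57 | -97.0 H103 S57 V54 | -94.0 H105 S49 V52 | -91.0 H105 S43 V47 | -88.0 H107 S37 V48 | -85.0 H108 S30 V43 | -82.0 H110 S36 V43 | -79.0 H108 S32 V40 | -76.0 H105 S57 V63 | -73.0 H106 S61 V88 | -70.0 H104 S65 V82 | -67.0 H103 S37 V48 | -64.0 H0 S0 V30 | -61.0 H90 S15 V33 | -58.0 H60 S7 V35 | -55.0 H100 S40 V38 | -52.0 H0 S0 V35 | -49.0 H15 S31 V33 | -46.0 H30 S32 V40 | -43.0 H26 S34 V53 | -40.0 H130 S14 V54 | -37.0 H111 S20 V90 | -34.0 H14 S41 V131 | -31.0 H20 S172 V163 | -28.0 H20 S164 V162 | -25.0 H20 S155 V156 | -22.0 H19 S156 V154 | -19.0 H20 S156 V155 | -16.0 H19 S150 V155 | -13.0 H20 S158 V153 | -10.0 H20 S144 V143 | -7.0 H20 S170 V159 | -4.0 H21 S147 V139 | -1.0 H20 S132 V158 | 2.0 H115 S12 V123 |
```

The opening holds at 0.117, so the plug is held. Carrying it to the tray.

```bash
python3 -m pendant '0 8 15 0 0 0 3; 5 16 31 0 0 0 3; 6 16 31 0 0 0 3; 6 16 31 0 0 0 3; 6 16 31 0 0 0 3'|egrep 'pos|open'
python3 -m pendant '6 8 15 0 0 0 3; 0 0 0 0 0 0 3; 0 0 0 0 0 0 3'
python3 - <<'E'
from h import *
R=rot([0,0,-1],[.9562,-.2926,0])
plan([.566,-.342,.035],R,3,mm=20)
E
```

```text
ee_pos: [0.5618, -0.3314, 0.111]
opening: 0.12
time_s: 30.75
ee_pos: [0.5631, -0.3514, 0.1019]
tool_rot: [[-0.004, 0.956, -0.293], [0.002, -0.293, -0.956], [-1.0, -0.004, -0.001]]
wrist_force: [0.1, 0.4, 0.4]
opening: 0.117
t 30.75 at [ 0.5631 -0.3514  0.1019] F [0.1 0.4 0.4] op 0.117 q [27. 39.  1. 92. -1. 49. 12.] n 4
16.7 0.1 -2.4 -0.000 -0.000 0.001 3; 16.7 0.1 -2.4 -0.000 -0.000 0.001 3; 16.7 0.1 -2.4 -0.000 -0.000 0.001 3; 16.7 0.0 -2.5 -0.000 -0.000 0.001 3
```

```bash
python3 -m pendant '17 0 -2.4 0 0 0 3; 17 0 -2.4 0 0 0 3; 17 0 -2.4 0 0 0 3; 17 0 -2.4 0 0 0 3; 0 0 0 0 0 0 3'|egrep 'pos|force|open'
python3 -m pendant '6 0 0 0 0 0 3; 6 0 0 0 0 0 3; 3 0 0 0 0 0 3; 0 0 0 0 0 0 3'|egrep 'pos|force|open'
for i in 1 2 3; do python3 -m pendant '1.5 0 0 0 0 0 3; 0 0 0 0 0 0 3'|egrep 'pos|force'; done
```

```text
ee_pos: [0.5661, -0.3366, 0.0285]
wrist_force: [-0.1, 0.6, -0.2]
opening: 0.119
ee_pos: [0.5666, -0.3375, 0.0135]
wrist_force: [0.1, 0.7, 0.6]
opening: 0.116
ee_pos: [0.5669, -0.3378, 0.0124]
wrist_force: [0.2, -0.4, -0.4]
ee_pos: [0.5669, -0.3379, 0.011]
wrist_force: [0.4, -0.2, -0.5]
ee_pos: [0.567, -0.3379, 0.0094]
wrist_force: [-0.1, 0.7, -0.2]
```

```bash
for i in 1 2 3; do python3 -m pendant '0.8 0 0 0 0 0 3; 0 0 0 0 0 0 3'|egrep 'pos|force'; done
```

```text
ee_pos: [0.567, -0.3379, 0.0085]
wrist_force: [-0.6, -0.7, -1.1]
ee_pos: [0.567, -0.3378, 0.0077]
wrist_force: [0.1, -0.2, -1.2]
ee_pos: [0.5671, -0.3379, 0.0073]
wrist_force: [0.4, 0.1, 0.6]
```

```bash
python3 -m pendant '0.8 0 0 0 0 0 3; 0 0 0 0 0 0 3'|egrep 'pos|force'
python3 -m pendant '0 0 0 0 0 0 14; 0 0 0 0 0 0 20; 0 0 0 0 0 0 28; 0 0 0 0 0 0 28; -10 0 0 0 0 0 28'
python3 -m pendant '-40 0 0 0 0 0 28; -50 0 0 0 0 0 28; -50 0 -30 0 0 0 28; 0 0 -60 0 0 0 28; 0 0 -60 0 0 0 28'|egrep 'time|pos'
python3 -m pendant '-20 0 -60 0 0 0 28; 0 40 -40 0 0 0 28; 0 -40 -40 0 0 0 28;0 0 0 0 0 0 28'|egrep 'time|pos'
```

```text
ee_pos: [0.5671, -0.3379, 0.0073]
wrist_force: [-1.0, 0.8, -0.0]
time_s: 34.25
ee_pos: [0.5667, -0.3377, 0.0164]
tool_rot: [[-0.003, 0.957, -0.289], [0.004, -0.289, -0.957], [-1.0, -0.004, -0.003]]
wrist_force: [0.5, -0.3, 0.5]
opening: 0.329
time_s: 34.88
ee_pos: [0.6105, -0.1987, 0.1657]
time_s: 35.38
ee_pos: [0.6553, -0.055, 0.1879]
```

```bash
python3 - <<'E'
from h import *
snap("top","t18.png");snap("side","s18.png");im=cv2.imread("pics/full_t18.png");i0=cv2.imread("pics/full_t1.png");s=cv2.imread("pics/full_s18.png");s0=cv2.imread("pics/full_s1.png")
h=cv2.cvtColor(im,cv2.COLOR_BGR2HSV)[180:250,405:475];m=cv2.inRange(h,(14,140,60),(32,255,255))
h2=cv2.inRange(h,(0,0,150),(180,70,255))
n,l,st,c=cv2.connectedComponentsWithStats(m)
for i in range(1,n):
    if st[i,4]>20:
        ys,xs=np.nonzero(l==i);P=np.array([plane("top",x+405,y+180,.012)[:2] for x,y in zip(xs,ys)]);w,V=np.linalg.eigh(np.cov(P.T));a=(P-P.mean(0))@V[:,1]
        print("brass",st[i]+[405,180,0,0,0],P.mean(0),"len",np.ptp(a),"dir",V[:,1])
prof(im,-.08,.13,step=.003)
df=lambda a,b,x0,y0,x1,y1:np.abs(a[y0:y1,x0:x1].astype(int)-b[y0:y1,x0:x1]).mean().round(2)
for nm,b in(("oil can",(235,130,262,160)),("padlock",(298,132,326,160)),("thin+driver",(165,228,200,282)),("blue",(172,168,218,190))): print(nm,df(im,i0,*b))
print("side thin+driver",df(s,s0,318,300,385,375),"oil",df(s,s0,220,234,248,286),"padlock",df(s,s0,246,214,278,236))
E
```

```text
brass [428 210  12   7  46] [ 0.56790595 -0.33381322] len 0.03152879275900218 dir [0.29072348 0.95680712]
-80.0 H105 S21 V73 | -77.0 H108 S18 V72 | -74.0 H105 S15 V70 | -71.0 H113 S14 V72 | -68.0 H98 S14 V73 | -65.0 H105 S14 V74 | -62.0 H110 S11 V70 | -59.0 H105 S13 V80 | -56.0 H105 S9 V60 | -53.0 H115 S23 V68 | -50.0 H108 S63 V81 | -47.0 H107 S70 V84 | -44.0 H105 S65 V86 | -41.0 H105 S62 V90 | -38.0 H104 S64 V91 | -35.0 H103 S64 V91 | -32.0 H106 S64 V95 | -29.0 H106 S69 V92 | -26.0 H105 S71 V94 | -23.0 H104 S72 V95 | -20.0 H104 S68 V94 | -17.0 H104 S68 V94 | -14.0 H105 S70 V95 | -11.0 H104 S66 V96 | -8.0 H106 S69 V96 | -5.0 H104 S69 V96 | -2.0 H104 S72 V95 | 1.0 H105 S70 V95 | 4.0 H106 S65 V94 | 7.0 H104 S71 V93 | 10.0 H105 S71 V94 | 13.0 H105 S71 V94 | 16.0 H104 S69 V92 | 19.0 H103 S70 V91 | 22.0 H105 S67 V91 | 25.0 H106 S69 V92 | 28.0 H106 S72 V89 | 31.0 H103 S67 V87 | 34.0 H106 S68 V86 | 37.0 H104 S68 V86 | 40.0 H105 S71 V86 | 43.0 H104 S71 V83 | 46.0 H104 S65 V82 | 49.0 H105 S64 V80 | 52.0 H107 S67 V80 | 55.0 H107 S65 V79 | 58.0 H104 S73 V77 | 61.0 H103 S65 V75 | 64.0 H104 S65 V75 | 67.0 H106 S68 V71 | 70.0 H105 S64 V72 | 73.0 H104 S71 V72 | 76.0 H107 S66 V70 | 79.0 H104 S60 V64 | 82.0 H104 S62 V62 | 85.0 H106 S62 V62 | 88.0 H108 S55 V60 | 91.0 H102 S57 V58 | 94.0 H104 S60 V55 | 97.0 H103 S60 V51 | 100.0 H102 S49 V52 | 103.0 H107 S48 V48 | 106.0 H102 S53 V48 | 109.0 H107 S40 V45 | 112.0 H101 S46 V44 | 115.0 H103 S41 V44 | 118.0 H105 S49 V42 | 121.0 H110 S37 V41 | 124.0 H105 S27 V38 | 127.0 H98 S26 V40 | 
oil can 11.06
padlock 27.74
thin+driver 12.99
blue 10.46
side thin+driver 21.87 oil 5.38 padlock 5.49
```

```bash
python3 -m pendant '-40 0 20 0 0 0 28; -30 0 50 0 0 0 28; 0 0 58 0 0 0 28; 0 0 58 0 0 0 28; 0 0 58 0 0 0 28'|egrep 'time|pos'
python3 -m pendant '0 0 58 0 0 0 28; 0 0 58 0 0 0 28; 0 0 58 0 0 0 28; 0 0 58 0 0 0 28; 0 0 40 0 0 0 28'|egrep 'time|pos'
python3 -m pendant '0 0 50 0 0 0 28; 0 0 0 0 0 0 28'|egrep 'time|pos'
python3 - <<'E'
from h import *
snap("top","t19.png");snap("side","s19.png");im=cv2.imread("pics/full_t19.png");i0=cv2.imread("pics/full_t1.png");s=cv2.imread("pics/full_s19.png");s0=cv2.imread("pics/full_s1.png")
prof(im,-.04,-.026);prof(im,.05,.06);prof(im,.119,.129)
# shift of each patch by phase correlation (px), robust to noise
def sh(a,b,x0,y0,x1,y1):
    f=lambda i:cv2.cvtColor(i[y0:y1,x0:x1],cv2.COLOR_BGR2GRAY).astype(np.float32)
    return np.round(cv2.phaseCorrelate(f(a),f(b),cv2.createHanningWindow((x1-x0,y1-y0),cv2.CV_32F)),2),np.abs(f(a)-f(b)).mean().round(1)
for nm,b in(("oil can",(230,125,270,165)),("padlock",(292,127,332,165)),("thin+driver",(165,228,205,282)),("blue",(165,160,222,195))): print(nm,sh(i0,im,*b))
for nm,b in(("thin+driver",(315,300,390,380)),("oil",(212,226,256,290)),("padlock",(240,206,284,242))): print("side",nm,sh(s0,s,*b))
E
```

```text
time_s: 36.1
ee_pos: [0.5815, -0.3027, 0.2632]
time_s: 36.72
ee_pos: [0.487, -0.5811, 0.2677]
time_s: 36.98
ee_pos: [0.4631, -0.637, 0.2683]
-40.0 H120 S11 V69 | -38.5 H108 S17 V74 | -37.0 H108 S16 V80 | -35.5 H8 S11 V97 | -34.0 H14 S40 V120 | -32.5 H19 S151 V145 | -31.0 H20 S173 V152 | -29.5 H20 S166 V158 | -28.0 H20 S163 V152 | -26.5 H20 S148 V136 | 
50.0 H132 S9 V142 | 51.5 H132 S9 V139 | 53.0 H126 S10 V129 | 54.5 H128 S8 V129 | 56.0 H120 S10 V106 | 57.5 H114 S12 V106 | 59.0 H128 S7 V139 | 
119.0 H138 S9 V147 | 120.5 H135 S7 V144 | 122.0 H132 S8 V158 | 123.5 H138 S9 V149 | 125.0 H165 S6 V88 | 126.5 H20 S32 V48 | 128.0 H19 S104 V27 | Traceback (most recent call last):
  File "<stdin>", line 8, in <module>
  File "<stdin>", line 7, in sh
    return _wrapfunc(a, 'round', decimals=decimals, out=out)
    return _wrapit(obj, method, *args, **kwds)
    conv = _array_converter(obj)
ValueError: setting an array element with a sequence. The requested array has an inhomogeneous shape after 1 dimensions. The detected shape was (2,) + inhomogeneous part.
```

```bash
python3 - <<'E'
from h import *
im,i0,s,s0=[cv2.imread("pics/full_%s.png"%n) for n in("t19","t1","s19","s1")]
def sh(a,b,x0,y0,x1,y1):
    f=lambda i:cv2.cvtColor(i[y0:y1,x0:x1],cv2.COLOR_BGR2GRAY).astype(np.float32)
    p,r=cv2.phaseCorrelate(f(a),f(b),cv2.createHanningWindow((x1-x0,y1-y0),cv2.CV_32F));return np.round(p,2),round(r,2),np.abs(f(a)-f(b)).mean().round(1)
for nm,b in(("oil can",(230,125,270,165)),("padlock",(292,127,332,165)),("thin+driver",(165,228,205,282))): print(nm,*sh(i0,im,*b))
for nm,b in(("thin+driver",(315,300,390,380)),("oil",(212,226,256,290)),("padlock",(240,206,284,242))): print("side",nm,*sh(s0,s,*b))
st=status.sense();print(st["time_s"],st["wrist_force"]);print(env.close_job())
E
```

```text
oil can [-0.01  0.01] 0.97 1.5
padlock [ 0.   -0.01] 0.99 1.4
thin+driver [-0.03 -0.06] 1.0 1.7
side thin+driver [ 0.5  -0.07] 0.98 3.5
side oil [ 0.45 -0.03] 0.91 3.3
side padlock [0.67 0.06] 0.97 3.3
37.075 [ 0.23533181  0.28331298 -0.45396284]
the job is handed in; nothing more can be done
None
```

I finished the job and handed it in at 37.1 s, under the 64 s limit.

**What I did**
- **Follower to the mat:** I drew the thick grey follower out of the block with a tilted grasp. I lowered its nose onto the mat and let it pivot in the grip at about 4 N until it lay level, then let go.
- **Into the lock:** I took it again with the tool pointing down, put it nose first into the bore, and pushed the plug and key out in steps of 2–3 mm. The handle was eased down before I let go of it.
- **Plug to the tray:** I lowered the plug and key until they rested on the tray floor, then let go.

**Last checks**
- **Follower:** the handle end measures 124.8 mm behind the back mouth, so the nose is about 2 mm past the front, give or take 1 mm.
- **Plug:** its brass shows in the tray at about (0.568, -0.334), with the full 31.5 mm length visible.
- **Other items:** in the top view, the oil can, padlock, thin follower and screwdriver all shifted by less than 0.1 px.
- **One disagreement:** the side view shows the same 0.5–0.7 px sideways shift on all of them. I take that as camera sway, because the top view shows none.

**Not clean or not checked**
- My first grasp on the plug was too high, so I reopened and took it 3 mm lower while it still lay on the jaws.
- I had used up the picture views by then, so everything after the nose entered the bore was checked by pixel measurements only.

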